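# Refit a fan impeller and check that it spins freely

## Robot

A 6-joint arm with a two-finger parallel gripper is mounted at the origin on a cart in front of the work surface, level with it; the furniture and walls round the work are solid. World frame = base frame: x ahead of the robot, y to its left, z up, the work surface at z = 0. Lengths are in m, angles in rad, forces in N, time in s.
With the tool pointing down it reaches from about 0.325 to 1 m from the base axis. Payload 5.1 kg.
Tool frame: the origin (TCP) lies between the finger pads; the fingertips stand 22 mm ahead of it and the grasp point (between the pads) lies 3 mm ahead of it; x points along the fingers, z is the direction in which the jaws open and shut, and the axes are right-handed (so a half turn about x gives the same grasp; the last joint's range is limited). The gripper opens to 85 mm and grips with 20 to 120 N. Pads are 22 mm wide; open, the fingers measure 114 mm over their backs; the gripper's body (76 mm by 85 mm) begins 54 mm behind the grasp point. The pads swing forward as they close: fully open they stand 13 mm farther back than shut.
Start: joints at [1.239, 0.124, 1.65, -0, 1.367, -0.083], TCP at [0.16, 0.63, 0.253] pointing down, gripper open.
Joint ranges: [-2.61, 2.61], [-1.02, 2.33], [0.03, 2.71], [-1.35, 4.49], [0.32, 2.68], [-2.91, 2.91]. Speed limits (rad/s): [2.57, 2.57, 3.14, 3.14, 3.14, 3.14].

## Interface

Orientations are given as [roll, pitch, yaw] about the fixed x, y, z axes, in that order (R = Rz(yaw) Ry(pitch) Rx(roll)).
In Python, from cell import bot gives the robot as it stands. The module is installed in compiled form; this text tells all that it offers.
- The arm moves only by the tool apply_moves, never from a script. Its argument "plan" is a list of rows, each an object of numbers: "tx", "ty", "tz": the shift along the tool's x, y, z in cm; "twist": the turn about the tool's x in rad; "gripper": the opening, from 0 (shut) to 1 (fully open). In form: [{"tx": .., "ty": .., "tz": .., "twist": .., "gripper": ..}, ...]. A call has 1 to 10 rows; each row shifts and turns the commanded pose from where the row before left it, along the tool's axes as they then stand; what a row does not reach is not made up. A row lasts 1/12 s, in which the tool goes at most 41.7 mm and 7.16 degrees, less where a joint would pass 70% of its speed; a pose out of reach is approached as far as the arm can. A call is refused whole if a number of a shift passes 4.17 or a number of a turn 0.125, either way. A call with a gripper value outside its range is refused whole. The fingers move at their own pace and stop on an object; "grip_force" is the grip in N (left out, the last holds). Time passes only in rows, so rows that do not move let the fingers close. It gives the time, the measured TCP pose, the force and the opening at its end, in the units of the state.
- bot.get_obs(): the state, without advancing time (a new reading comes with each control period).
- bot.capture(name): name is "scene" or "top"; returns a dict with "image" (480x640x3 uint8, blue, green, red), "camera_matrix" (3x3 intrinsics, pixels), "R" (3x3) and "t" (3): a world point X has camera coordinates R X + t. Camera axes: x right, y down, z forward; pixel columns grow to the right and rows downward; lengths in m; the calibration is good to about 2 mm. A picture is of the moment at which its call begins. There is no depth.
- bot.finish_job(): hands the job in, once; it reports no verdict.
The state is a dict: "time_s": time; "joint_positions": joint angles; "joint_vel": joint speeds; "tau": joint torques, N m; "position": TCP position; "orientation": TCP orientation; "ft_force": force on the tool from outside, world axes, zero at the start; "wrist_torque": the same for the moment, N m; "grip_width": finger opening in m.
Only numpy, scipy, OpenCV 4.12 (cv2) and the standard library are available. Lean on these libraries where they do the work, as an engineer would, in place of code of your own. Each camera call takes 0.05 s, during which the arm holds its last target.

## Task

Put the cleaned fan impeller upright over the drive's spindle, then turn it gently clockwise (seen from above) until it drops fully home over the driving dogs, and stop there: the spindle is blocked in that direction and must not be forced. Then push it counterclockwise so that it runs on by itself untouched, take it through at least one whole turn in all, and leave it at rest, fully home, with nothing else on the bench disturbed.

Things in the scene. Friction and masses are not known exactly. Their poses are not given: they have to be found in the camera images.
- impeller_c (a point): loose bare-aluminium fan impeller, 106 mm across, 64 mm high, about 0.3 kg, upright on the bench at first; this point is on its axis half-way up, 32 mm above its underside; z up along the axis. A flat disc (top 18 mm above the underside) carries four straight upright vanes along its +x, +y, -x and -y axes, round a hub 28 mm across (top 26 mm above the underside)
- impeller_knob (a point): centre of the top of the impeller's round grip knob: 24 mm in diameter, standing 28 mm above the vane tops, on the axis, 64 mm above the underside
- impeller_vane (a point): top outer corner of the vane on the impeller's +x side, 52 mm from the axis, 36 mm above the underside; each vane is 4 mm thick, 18 mm high, from 18 to 52 mm from the axis. About 1 N at a vane turns the impeller over the dogs; once it is home, more than some 15 N clockwise against the stop overloads the dogs
- impeller_foot (a point): centre of the impeller's underside: a foot 50 mm across and 8 mm high with a bore 13.6 mm wide and 24 mm deep, open below, and three radial slots 8 mm wide and 8 mm deep, open to outside and bore, at 0, 120 and 240 degrees from the impeller's x axis
- spindle_seat (a point): fan drive fixed to the bench: dark ribbed motor can about 70 mm across on a grey plate 120 x 100 mm; this point (z up, it does not turn) is the centre of the top face of its steel spindle flange, 52 mm across, 60 mm above the bench. The middle of an impeller (point impeller_c) is 37 mm above this point while it rests on the dogs and 32 mm when fully home on the flange
- pin_nose (a point): top of the spindle's guide pin, 22 mm above the flange: pin 12 mm in diameter for 16 mm, then a cone to a 5 mm nose. Round it on the flange stand three dogs (5 mm wide, 5 mm high, 14 to 24 mm from the axis, 120 degrees apart); their angle is not measured and differs each time
- spindle (a joint): spindle angle (rad), growing counterclockwise from above; starts at 0 on a hard stop that blocks clockwise, turns very easily and endlessly counterclockwise. An impeller turned clockwise slides over the dogs till its slots meet them and it falls 5 mm by its weight; turned the other way it takes the spindle along and never drops. Home, it has some 0.08 rad of play either way and coasts a second or more
- wick_spool: bystander: small flat pale spool, 42 mm across, 8 mm high, origin under its centre; leave alone
- solder_spool: bystander: small spool of solder wire with wide flanges, 34 mm across, 26 mm high, origin under its centre; leave alone
- screwdriver: bystander: slim screwdriver, 198 mm long, handle 18 mm thick, lying on the bench, long along its own y; leave alone
- screw_jar: bystander: small jar with screw lid, 40 mm across, 48 mm high, origin under its centre; leave alone
Not all that is in view belongs to the job. Leave any brown or turquoise look-alike of the part that bears impeller_c alone. What is shaped like the part that bears spindle_seat but blue is not meant.

How it is judged:
By the outcome, as a careful person would: the job done as asked, in the order asked, and still so for the second after the job is handed in, with the robot touching nothing.
It also fails if it takes over 72 s, if anything falls off the work surface, if the arm or the gripper's body presses on something with over 40 N, if the wrist force passes 120 N, or if a joint passes its speed limit or range.

## Working session

There is one attempt and no reset: what is moved stays moved. The work goes in short steps, Python scripts to look and compute and a tool call to move; the robot and the scene stay as the last step left them, time stands still between calls to the robot, and variables do not carry over. Pictures are saved under pics/ and viewed, and the job is handed in when it is done.

Besides the shell and the picture viewer there is one more tool, called by a JSON object that holds its "op" and its "data", one argument or row to a line. apply_moves: Moves the arm, as the interface text tells. Its arguments: {"type":"object","properties":{"plan":{"type":"array","items":{"type":"object","properties":{"tx":{"type":"number"},"ty":{"type":"number"},"tz":{"type":"number"},"twist":{"type":"number"},"gripper":{"type":"number"}}}},"grip_force":{"type":"number"}},"required":["plan"]}

```bash
mkdir -p pics; ls; python3 - <<'E'
from cell import bot
import cv2,numpy as np,pickle
o=bot.get_obs()
for k,v in o.items(): print(k,np.round(v,4))
for n in("scene","top"):
    c=bot.capture(n); cv2.imwrite(f"pics/{n}0.png",c["image"]); pickle.dump(c,open(f"{n}0.pkl","wb"))
    print(n,np.round(c["camera_matrix"],1).tolist(),np.round(c["R"],3).tolist(),np.round(c["t"],3), np.round(-np.array(c["R"]).T@c["t"],3))
E
```

```text
pics
time_s 0.0
joint_positions [ 1.2394  0.1245  1.6517  0.      1.3675 -0.0826]
joint_vel [ 0.0002  0.0013 -0.0001  0.      0.0009  0.0014]
tau [ 2.30000e-03 -4.23586e+01 -3.65466e+01  0.00000e+00  6.70000e-03
 -0.00000e+00]
position [0.1599 0.6294 0.2521]
orientation [ 3.0516  1.5687 -1.9096]
ft_force [ 0.5612 -0.5187  0.8794]
wrist_torque [-0.0188  0.0018 -0.038 ]
grip_width 0.0854
scene [[573.3, 0.0, 316.7], [0.0, 573.3, 237.0], [0.0, 0.0, 1.0]] [[-0.469, -0.883, 0.022], [-0.522, 0.257, -0.813], [0.712, -0.393, -0.581]] [0.24  0.331 1.671] [-0.905  0.784  1.236]
top [[459.3, 0.0, 323.9], [0.0, 459.3, 239.8], [0.0, 0.0, 1.0]] [[-0.0, -1.0, 0.007], [-0.991, -0.001, -0.134], [0.134, -0.007, -0.991]] [1.000e-03 5.180e-01 1.313e+00] [0.338 0.011 1.371]
```

View pics/scene0.png

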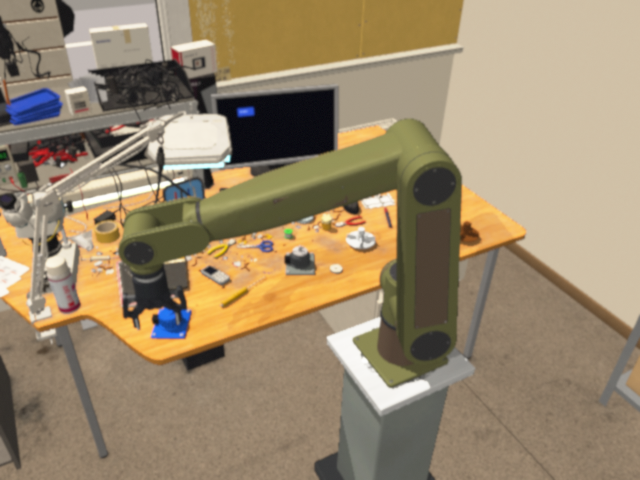

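View pics/top0.png

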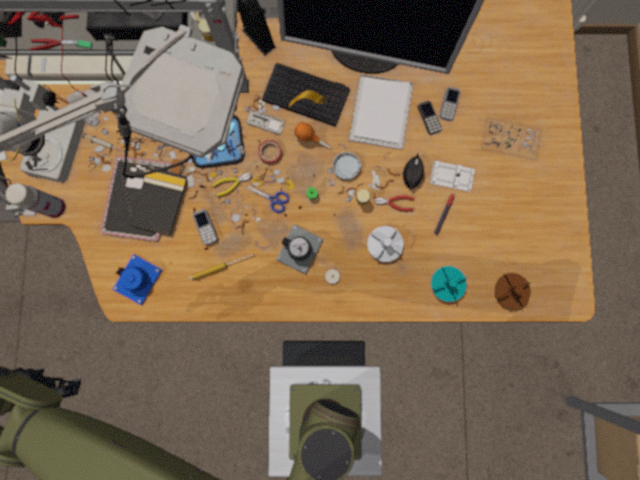

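Candidates for the impeller in the top view are the aluminium one (385,244), turquoise (449,285) and brown (512,291). Candidates for the drive are the grey plate (299,249) and the blue one (137,280). I choose the aluminium impeller and the grey drive, and will check both in a close crop.

```bash
python3 - <<'E'
import cv2,pickle,numpy as np
t=pickle.load(open("top0.pkl","rb"))["image"];s=pickle.load(open("scene0.pkl","rb"))["image"]
f=lambda im,x,y,w,k:cv2.resize(im[y:y+w,x:x+w],None,fx=k,fy=k,interpolation=cv2.INTER_CUBIC)
a=np.hstack([f(t,272,222,54,7),f(t,358,217,54,7)])
b=np.hstack([f(s,273,232,54,7),f(s,334,212,54,7)])
cv2.imwrite("pics/crop0.png",cv2.resize(np.vstack([a,b]),(600,600)))
E
```

```text
(no output)
```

View pics/crop0.png

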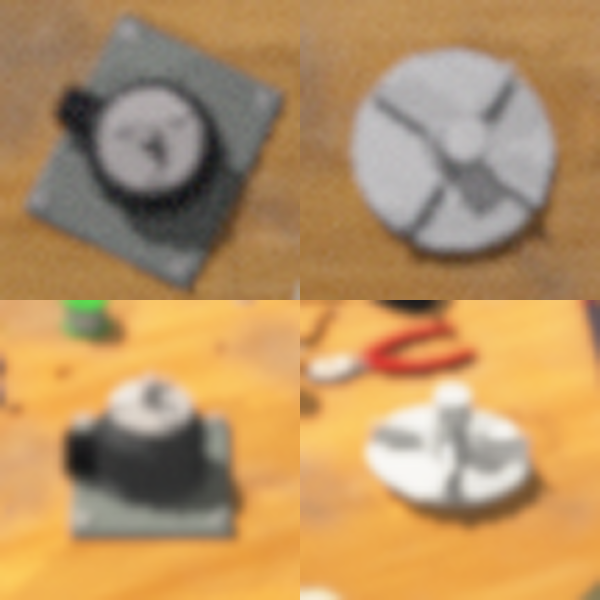

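```bash
cat > h.py <<'E'
import cv2,pickle,numpy as np
def ray(c,u,v,z):
    K=np.array(c["camera_matrix"]);R=np.array(c["R"]);t=np.array(c["t"])
    C=-R.T@t; d=R.T@np.linalg.solve(K,[u,v,1.]); return C+d*(z-C[2])/d[2]
def proj(c,X):
    p=np.array(c["camera_matrix"])@(np.array(c["R"])@np.array(X)+c["t"]); return p[:2]/p[2]
def blob(im,x,y,w,smax,vmin,k=6):
    p=cv2.resize(im[y:y+w,x:x+w],None,fx=k,fy=k,interpolation=cv2.INTER_CUBIC)
    hsv=cv2.cvtColor(p,cv2.COLOR_BGR2HSV)
    m=((hsv[...,1]<smax)&(hsv[...,2]>vmin)).astype(np.uint8)*255
    m=cv2.morphologyEx(m,cv2.MORPH_OPEN,np.ones((7,7)))
    cs,_=cv2.findContours(m,cv2.RETR_EXTERNAL,cv2.CHAIN_APPROX_NONE)
    c=max(cs,key=cv2.contourArea); h=cv2.convexHull(c)
    h2=(h[:,0,:]+.5)/k-.5+[x,y]
    return h2,m
E
python3 - <<'E'
from h import *
t=pickle.load(open("top0.pkl","rb"));s=pickle.load(open("scene0.pkl","rb"))
for name,c,x,y,w,z,sm,vm in [("imp top",t,358,217,54,.018,80,90),("fl top",t,280,228,36,.06,80,120),("imp sc",s,334,222,54,.018,75,120),("fl sc",s,280,240,34,.06,75,140)]:
    h,m=blob(c["image"],x,y,w,sm,vm)
    P=np.array([ray(c,u,v,z)[:2] for u,v in h]).astype(np.float32)
    print(name,cv2.fitEllipse(P), cv2.minEnclosingCircle(P))
    cv2.imwrite(f"pics/m_{name.replace(' ','_')}.png",m)
E
cd pics; python3 -c "
import cv2,numpy as np,glob
print(sorted(glob.glob('m_*')))
cv2.imwrite('masks0.png',np.hstack([cv2.resize(cv2.imread(f),(190,190)) for f in sorted(glob.glob('m_*'))]))"
```

```text
imp top ((0.5087776184082031, -0.18057923018932343), (0.11043878644704819, 0.11241347342729568), 108.65048217773438) ((0.5090523362159729, -0.1812751740217209), 0.05697960779070854)
fl top ((0.4951731264591217, 0.07494843006134033), (0.052433744072914124, 0.05333295837044716), 97.9013900756836) ((0.49532103538513184, 0.07510406523942947), 0.027078457176685333)
imp sc ((0.5107072591781616, -0.17964011430740356), (0.10570551455020905, 0.14289934933185577), 59.599613189697266) ((0.515118420124054, -0.18113867938518524), 0.07110688090324402)
fl sc ((0.4900895357131958, 0.08060728758573532), (0.051491234451532364, 0.05492028966546059), 57.84965896606445) ((0.49084874987602234, 0.08055195212364197), 0.028178256005048752)
['m_fl_sc.png', 'm_fl_top.png', 'm_imp_sc.png', 'm_imp_top.png']
```

View pics/masks0.png

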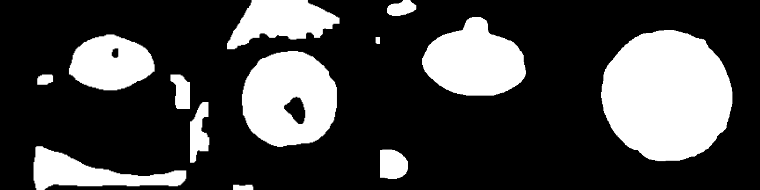

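```bash
python3 - <<'E'
from h import *
t=pickle.load(open("top0.pkl","rb"));s=pickle.load(open("scene0.pkl","rb"))
def big(c,x,y,w,h,k): return cv2.resize(c["image"][y:y+h,x:x+w],None,fx=k,fy=k,interpolation=cv2.INTER_CUBIC)
a=np.hstack([big(t,288,236,24,24,16),big(t,375,230,24,24,16)])
b=np.hstack([big(s,288,242,24,24,16),big(s,350,224,24,24,16)])
def st(i): return cv2.convertScaleAbs(i,alpha=1.0)
im=np.vstack([a,b]);im=cv2.resize(im,(600,600))
for i in range(24*2): cv2.line(im,(int(i*12.5),0),(int(i*12.5),4 if i%4 else 10),(0,0,255));cv2.line(im,(0,int(i*12.5)),(4 if i%4 else 10,int(i*12.5)),(0,0,255))
cv2.imwrite("pics/crop1.png",im)
E
```

```text
(no output)
```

View pics/crop1.png

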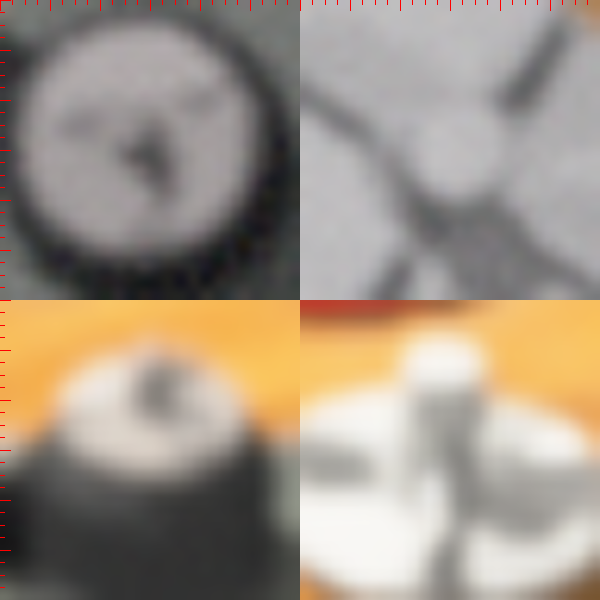

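```bash
python3 - <<'E'
from h import *
from scipy.optimize import least_squares
from scipy.spatial.transform import Rotation as Ro
t=pickle.load(open("top0.pkl","rb"));s=pickle.load(open("scene0.pkl","rb"))
print("knob top",ray(t,387.06,241.5,.064),"scene",ray(s,360.9,228.1,.064))
from cell import bot
o=bot.get_obs();print(Ro.from_euler('xyz',o['orientation']).as_matrix().round(4))
E
```

```text
knob top [ 0.5089726  -0.17976827  0.064     ] scene [ 0.50863025 -0.17648469  0.064     ]
[[-7.000e-04 -9.692e-01  2.462e-01]
 [-1.900e-03  2.462e-01  9.692e-01]
 [-1.000e+00  2.000e-04 -2.000e-03]]
```

{"op": "apply_moves", "data": {
  "plan": [
    {"ty": -2.2, "tz": -2.9, "gripper": 1},
    {"ty": -2.2, "tz": -2.9},
    {"ty": -2.2, "tz": -2.9},
    {"ty": -2.2, "tz": -2.9},
    {"ty": -2.2, "tz": -2.9},
    {"ty": -2.2, "tz": -2.9},
    {"ty": -2.2, "tz": -2.9},
    {"ty": -2.2, "tz": -2.9},
    {"ty": -2.2, "tz": -2.9},
    {"ty": -2.2, "tz": -2.9}
  ],
  "grip_force": 20
}}

```text
invalid input at $.plan[0]: expected keys tx, ty, tz, twist, gripper
```

```bash
cat > st.py <<'E'
import numpy as np,sys
from scipy.spatial.transform import Rotation as Ro
from cell import bot
o=bot.get_obs();R=Ro.from_euler('xyz',o['orientation']).as_matrix();p=np.array(o['position'])
print('t',round(o['time_s'],2),'p',p.round(4),'q',np.round(o['joint_positions'],3),'f',np.round(o['ft_force'],2),'tq',np.round(o['wrist_torque'],3),'w',round(o['grip_width'],4))
print('toolz yaw',round(np.arctan2(R[1,2],R[0,2]),4), 'tilt',R[:2,0].round(4))
if len(sys.argv)>3: print('need tool cm',(R.T@(np.array([float(a) for a in sys.argv[1:4]])-p)*100).round(2))
E
python3 st.py 0.509 -0.18 0.15
```

```text
t 0.1 p [0.1599 0.6295 0.2521] q [ 1.239  0.124  1.652  0.     1.368 -0.083] f [-0.57  0.66 -0.48] tq [-0.013  0.03   0.012] w 0.0853
toolz yaw 1.322 tilt [-0.0007 -0.0019]
need tool cm [ 10.34 -53.77 -69.84]
```

{"op": "apply_moves", "data": {
  "plan": [
    {"tx": 0, "ty": -2.2, "tz": -2.9, "twist": 0, "gripper": 1},
    {"tx": 0, "ty": -2.2, "tz": -2.9, "twist": 0, "gripper": 1},
    {"tx": 0, "ty": -2.2, "tz": -2.9, "twist": 0, "gripper": 1},
    {"tx": 0, "ty": -2.2, "tz": -2.9, "twist": 0, "gripper": 1},
    {"tx": 0, "ty": -2.2, "tz": -2.9, "twist": 0, "gripper": 1},
    {"tx": 0, "ty": -2.2, "tz": -2.9, "twist": 0, "gripper": 1},
    {"tx": 0, "ty": -2.2, "tz": -2.9, "twist": 0, "gripper": 1},
    {"tx": 0, "ty": -2.2, "tz": -2.9, "twist": 0, "gripper": 1},
    {"tx": 0, "ty": -2.2, "tz": -2.9, "twist": 0, "gripper": 1},
    {"tx": 0, "ty": -2.2, "tz": -2.9, "twist": 0, "gripper": 1}
  ],
  "grip_force": 20
}}

```text
time_s: 0.93
position: [0.3019, 0.293, 0.2529]
orientation: [2.801, 1.57, -2.16]
ft_force: [0.9, -0.6, 0.2]
grip_width: 0.0856
```

```bash
python3 st.py 0.509 -0.18 0.15
```

```text
t 0.93 p [0.3019 0.293  0.2529] q [ 0.643 -0.417  2.133 -0.     1.426 -0.68 ] f [ 0.87 -0.55  0.17] tq [ 0.054 -0.051  0.026] w 0.0856
toolz yaw 1.3227 tilt [-0.0002 -0.0003]
need tool cm [ 10.3  -31.7  -40.76]
```

{"op": "apply_moves", "data": {
  "plan": [
    {"tx": 0, "ty": -2.26, "tz": -2.91, "twist": 0, "gripper": 1},
    {"tx": 0, "ty": -2.26, "tz": -2.91, "twist": 0, "gripper": 1},
    {"tx": 0, "ty": -2.26, "tz": -2.91, "twist": 0, "gripper": 1},
    {"tx": 0, "ty": -2.26, "tz": -2.91, "twist": 0, "gripper": 1},
    {"tx": 0, "ty": -2.26, "tz": -2.91, "twist": 0, "gripper": 1},
    {"tx": 0, "ty": -2.26, "tz": -2.91, "twist": 0, "gripper": 1},
    {"tx": 0, "ty": -2.26, "tz": -2.91, "twist": 0, "gripper": 1},
    {"tx": 0, "ty": -2.26, "tz": -2.91, "twist": 0, "gripper": 1},
    {"tx": 0, "ty": -2.26, "tz": -2.91, "twist": 0, "gripper": 1},
    {"tx": 0, "ty": -2.26, "tz": -2.91, "twist": 0, "gripper": 1}
  ]
}}

```text
time_s: 1.77
position: [0.4493, -0.0449, 0.253]
orientation: [0.773, 1.571, 2.094]
ft_force: [0.0, -0.4, -1.1]
grip_width: 0.0856
```

{"op": "apply_moves", "data": {
  "plan": [
    {"tx": 0.8, "ty": -2.26, "tz": -2.91, "twist": 0, "gripper": 1},
    {"tx": 1.5, "ty": -2.26, "tz": -2.91, "twist": 0, "gripper": 1},
    {"tx": 2, "ty": -2.26, "tz": -2.91, "twist": 0, "gripper": 1},
    {"tx": 3, "ty": -2.26, "tz": -2.91, "twist": 0, "gripper": 1},
    {"tx": 3, "ty": 0, "tz": 0, "twist": 0, "gripper": 1},
    {"tx": 0, "ty": 0, "tz": 0, "twist": 0, "gripper": 1}
  ]
}}

```text
time_s: 2.27
position: [0.5025, -0.1734, 0.1469]
orientation: [1.384, 1.558, 2.704]
ft_force: [-1.9, 0.1, -1.8]
grip_width: 0.0851
```

```bash
python3 st.py 0.509 -0.18 0.061; python3 - <<'E'
from cell import bot
import cv2,pickle
for n in("scene","top"):
    c=bot.capture(n); pickle.dump(c,open(f"{n}1.pkl","wb")); im=c["image"]
    im=im[200:280,330:430] if n=="top" else im[190:270,310:410]
    cv2.imwrite(f"pics/{n}1.png",cv2.resize(im,None,fx=6,fy=6,interpolation=cv2.INTER_CUBIC))
E
```

```text
t 2.27 p [ 0.5025 -0.1734  0.1469] q [-0.433 -0.039  2.004  0.     1.189 -1.753] f [-1.88  0.12 -1.82] tq [ 0.086  0.008 -0.047] w 0.0851
toolz yaw 1.3193 tilt [-0.0118  0.0055]
need tool cm [ 8.58 -0.9  -0.5 ]
```

View pics/top1.png

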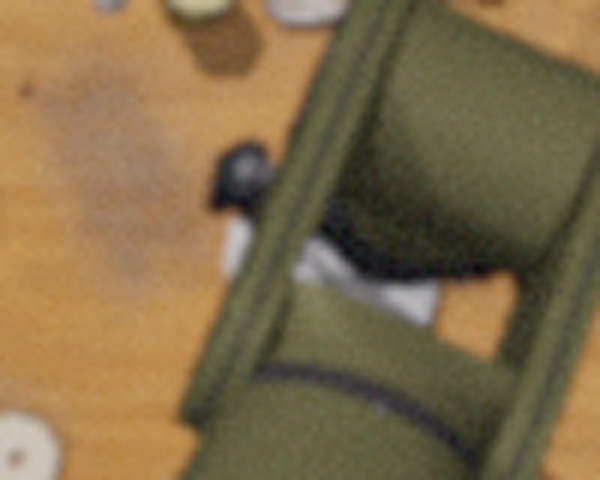

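View pics/scene1.png

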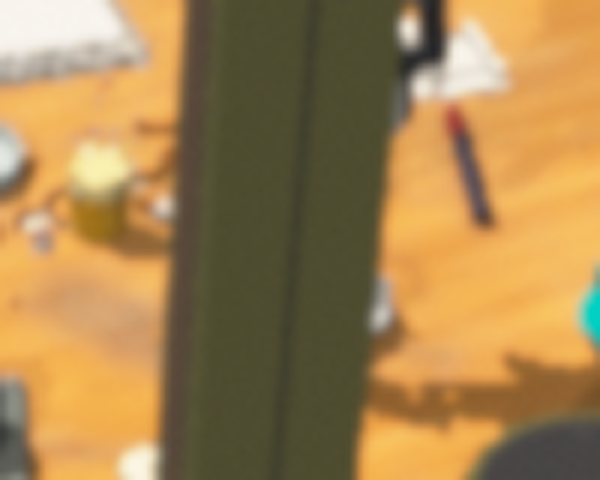

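The arm hides the impeller in both views: the top view shows only its rim, at about (375,250). I'll work from the measured position and centre it by squeezing.

{"op": "apply_moves", "data": {
  "plan": [
    {"tx": 0, "ty": -0.3, "tz": -0.2, "twist": 0, "gripper": 1},
    {"tx": 0, "ty": 0, "tz": 0, "twist": 0, "gripper": 1},
    {"tx": 0, "ty": 0, "tz": 0, "twist": 0, "gripper": 1}
  ]
}}

```text
time_s: 2.62
position: [0.51, -0.1762, 0.1567]
orientation: [-1.745, 1.567, -0.421]
ft_force: [-0.4, -0.3, 0.1]
grip_width: 0.0851
```

```bash
python3 st.py 0.509 -0.18 0.061
```

```text
t 2.62 p [ 0.51   -0.1762  0.1567] q [-0.432 -0.041  1.989  0.     1.19  -1.755] f [-0.43 -0.26  0.09] tq [-0.052  0.01   0.013] w 0.0851
toolz yaw 1.3231 tilt [ 0.0038 -0.0017]
need tool cm [ 9.57  0.04 -0.38]
```

{"op": "apply_moves", "data": {
  "plan": [
    {"tx": 2, "ty": 0, "tz": -0.4, "twist": 0, "gripper": 1},
    {"tx": 3, "ty": 0, "tz": 0, "twist": 0, "gripper": 1},
    {"tx": 2.5, "ty": 0, "tz": 0, "twist": 0, "gripper": 1},
    {"tx": 1.4, "ty": 0, "tz": 0, "twist": 0, "gripper": 1},
    {"tx": 0.5, "ty": 0, "tz": 0, "twist": 0, "gripper": 1},
    {"tx": 0, "ty": 0, "tz": 0, "twist": 0, "gripper": 1},
    {"tx": 0, "ty": 0, "tz": 0, "twist": 0, "gripper": 1}
  ]
}}

```text
time_s: 3.2
position: [0.5088, -0.1804, 0.0617]
orientation: [-1.78, 1.568, -0.457]
ft_force: [-0.2, 0.0, 0.4]
grip_width: 0.0854
```

```bash
python3 st.py 0.509 -0.18 0.061
```

```text
t 3.2 p [ 0.5088 -0.1804  0.0617] q [-0.44   0.083  2.042 -0.     1.014 -1.763] f [-0.19  0.03  0.38] tq [ 0.003 -0.018  0.041] w 0.0854
toolz yaw 1.3225 tilt [ 0.0021 -0.001 ]
need tool cm [ 0.07 -0.01  0.05]
```

Close, then reopen, twist 90° and close again to centre the knob in both directions.

{"op": "apply_moves", "data": {
  "plan": [
    {"tx": 0, "ty": 0, "tz": 0, "twist": 0, "gripper": 0.2},
    {"tx": 0, "ty": 0, "tz": 0, "twist": 0, "gripper": 0.2},
    {"tx": 0, "ty": 0, "tz": 0, "twist": 0, "gripper": 0.2},
    {"tx": 0, "ty": 0, "tz": 0, "twist": 0, "gripper": 0.2},
    {"tx": 0, "ty": 0, "tz": 0, "twist": 0, "gripper": 0.2},
    {"tx": 0, "ty": 0, "tz": 0, "twist": 0, "gripper": 0.2}
  ],
  "grip_force": 20
}}

```text
time_s: 3.7
position: [0.5081, -0.1802, 0.0606]
orientation: [-1.119, 1.57, 0.203]
ft_force: [0.1, 1.6, 1.4]
grip_width: 0.0229
```

```bash
python3 st.py 0.509 -0.18 0.061
```

```text
t 3.7 p [ 0.5081 -0.1802  0.0606] q [-4.410e-01  8.400e-02  2.043e+00  1.000e-03  1.014e+00 -1.763e+00] f [0.14 1.61 1.44] tq [ 0.211 -0.017  0.02 ] w 0.0229
toolz yaw 1.3219 tilt [0.0008 0.0002]
need tool cm [-0.04 -0.08  0.04]
```

{"op": "apply_moves", "data": {
  "plan": [
    {"tx": 0, "ty": 0, "tz": 0, "twist": 0, "gripper": 0.5},
    {"tx": 0, "ty": 0, "tz": 0, "twist": 0, "gripper": 0.5},
    {"tx": 0, "ty": 0, "tz": 0, "twist": 0.12, "gripper": 0.5},
    {"tx": 0, "ty": 0, "tz": 0, "twist": 0.12, "gripper": 0.5},
    {"tx": 0, "ty": 0, "tz": 0, "twist": 0.12, "gripper": 0.5},
    {"tx": 0, "ty": 0, "tz": 0, "twist": 0.12, "gripper": 0.5},
    {"tx": 0, "ty": 0, "tz": 0, "twist": 0.12, "gripper": 0.5},
    {"tx": 0, "ty": 0, "tz": 0, "twist": 0.12, "gripper": 0.5},
    {"tx": 0, "ty": 0, "tz": 0, "twist": 0.12, "gripper": 0.5},
    {"tx": 0, "ty": 0, "tz": 0, "twist": 0.12, "gripper": 0.5}
  ]
}}

```text
time_s: 4.53
position: [0.5076, -0.1802, 0.0599]
orientation: [2.77, 1.57, 3.126]
ft_force: [-0.4, 0.2, 0.8]
grip_width: 0.0426
```

{"op": "apply_moves", "data": {
  "plan": [
    {"tx": 0, "ty": 0, "tz": 0, "twist": 0.12, "gripper": 0.5},
    {"tx": 0, "ty": 0, "tz": 0, "twist": 0.12, "gripper": 0.5},
    {"tx": 0, "ty": 0, "tz": 0, "twist": 0.12, "gripper": 0.5},
    {"tx": 0, "ty": 0, "tz": 0, "twist": 0.12, "gripper": 0.5},
    {"tx": 0, "ty": 0, "tz": 0, "twist": 0.12, "gripper": 0.5},
    {"tx": 0, "ty": 0, "tz": 0, "twist": 0, "gripper": 0.2},
    {"tx": 0, "ty": 0, "tz": 0, "twist": 0, "gripper": 0.2},
    {"tx": 0, "ty": 0, "tz": 0, "twist": 0, "gripper": 0.2},
    {"tx": 0, "ty": 0, "tz": 0, "twist": 0, "gripper": 0.2}
  ],
  "grip_force": 30
}}

```text
time_s: 5.28
position: [0.5079, -0.1803, 0.0601]
orientation: [-0.332, 1.57, -0.568]
ft_force: [0.5, -0.6, -0.2]
grip_width: 0.0229
```

```bash
python3 st.py 0.509 -0.18 0.061
```

```text
t 5.28 p [ 0.5079 -0.1803  0.0601] q [-0.441  0.085  2.043 -0.     1.013 -0.204] f [ 0.46 -0.63 -0.17] tq [-0.041 -0.218  0.022] w 0.0229
toolz yaw -0.2363 tilt [ 0.0003 -0.0002]
need tool cm [-0.09  0.06  0.1 ]
```

{"op": "apply_moves", "data": {
  "plan": [
    {"tx": -0.5, "ty": 0, "tz": 0, "twist": 0, "gripper": 0.2},
    {"tx": -1.5, "ty": 0, "tz": 0, "twist": 0, "gripper": 0.2},
    {"tx": -2.5, "ty": 0, "tz": 0, "twist": 0, "gripper": 0.2},
    {"tx": -2.5, "ty": 0, "tz": 0, "twist": 0, "gripper": 0.2},
    {"tx": -2.5, "ty": 0, "tz": 0, "twist": 0, "gripper": 0.2},
    {"tx": -1.5, "ty": 1, "tz": -0.3, "twist": 0, "gripper": 0.2},
    {"tx": -0.5, "ty": 1.5, "tz": -0.45, "twist": 0, "gripper": 0.2},
    {"tx": 0, "ty": 2.5, "tz": -0.75, "twist": 0, "gripper": 0.2},
    {"tx": 0, "ty": 2.5, "tz": -0.75, "twist": 0, "gripper": 0.2},
    {"tx": 0, "ty": 2.5, "tz": -0.75, "twist": 0, "gripper": 0.2}
  ]
}}

```text
time_s: 6.12
position: [0.5012, -0.0749, 0.1746]
orientation: [3.11, 1.569, 2.872]
ft_force: [-0.5, 0.3, -3.2]
grip_width: 0.0228
```

{"op": "apply_moves", "data": {
  "plan": [
    {"tx": 0, "ty": 2.5, "tz": -0.75, "twist": 0, "gripper": 0.2},
    {"tx": 0, "ty": 2.5, "tz": -0.75, "twist": 0, "gripper": 0.2},
    {"tx": 0, "ty": 2.5, "tz": -0.75, "twist": 0, "gripper": 0.2},
    {"tx": 0, "ty": 2.5, "tz": -0.75, "twist": 0, "gripper": 0.2},
    {"tx": 0, "ty": 2, "tz": -0.6, "twist": 0, "gripper": 0.2},
    {"tx": 0, "ty": 1, "tz": -0.2, "twist": 0, "gripper": 0.2},
    {"tx": 0, "ty": 0, "tz": 0, "twist": 0, "gripper": 0.2},
    {"tx": 0, "ty": 0, "tz": 0, "twist": 0, "gripper": 0.2}
  ]
}}

```text
time_s: 6.78
position: [0.4955, 0.0593, 0.1747]
orientation: [-2.343, 1.569, -2.579]
ft_force: [-0.8, -0.3, -2.4]
grip_width: 0.0229
```

```bash
python3 st.py 0.4948 0.075 0.16; python3 - <<'E'
from cell import bot
import cv2,pickle
for n in("scene","top"):
    c=bot.capture(n); pickle.dump(c,open(f"{n}2.pkl","wb")); im=c["image"]
    im=im[200:300,240:370] if n=="top" else im[200:300,240:370]
    cv2.imwrite(f"pics/{n}2.png",cv2.resize(im,None,fx=5,fy=5,interpolation=cv2.INTER_CUBIC))
E
```

```text
t 6.78 p [0.4955 0.0593 0.1747] q [ 1.200e-02 -1.520e-01  2.059e+00 -1.000e-03  1.236e+00  2.490e-01] f [-0.82 -0.29 -2.37] tq [ 0.03  -0.054  0.019] w 0.0229
toolz yaw -0.2364 tilt [-0.0012 -0.0008]
need tool cm [ 1.46  1.51 -0.43]
```

View pics/top2.png

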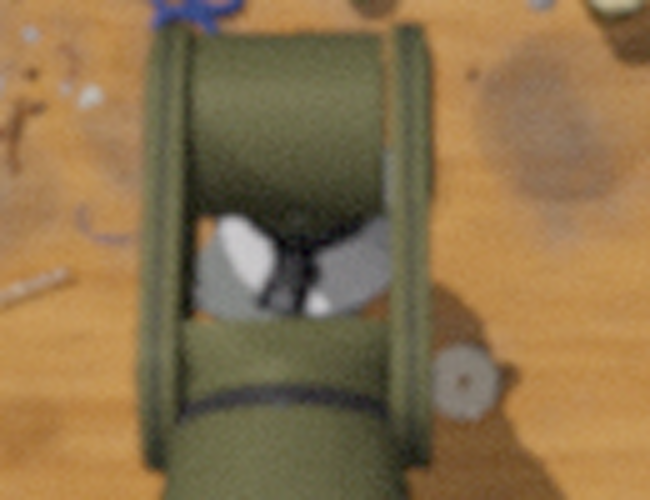

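View pics/scene2.png

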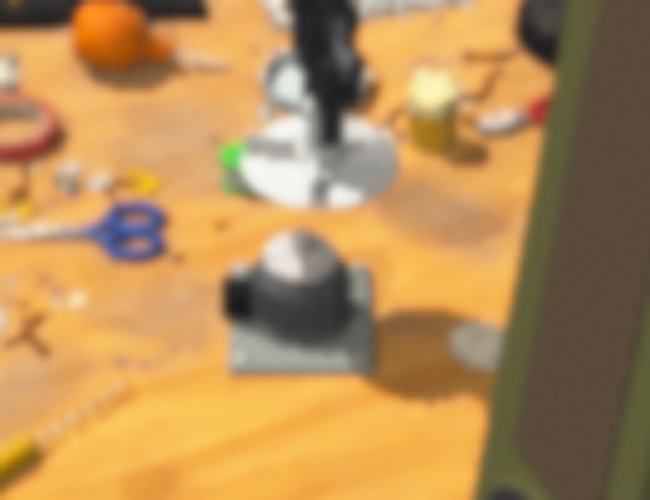

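```bash
python3 - <<'E'
from h import *
s=pickle.load(open("scene2.pkl","rb"))
h,m=blob(s["image"],285,222,40,75,140)
# disc hull only
P=np.array([ray(s,u,v,.1326)[:2] for u,v in h]).astype(np.float32)
print("disc",cv2.fitEllipse(P), h.min(0),h.max(0)); cv2.imwrite("pics/ma.png",m)
h,m=blob(s["image"],286,245,30,75,140); print(h.min(0),h.max(0))
P=np.array([ray(s,u,v,.06)[:2] for u,v in h]).astype(np.float32)
print("fl",cv2.fitEllipse(P)); cv2.imwrite("pics/mb.png",m)
print("expect px disc",proj(s,[.4955,.0593,.1326]),"fl@top est",proj(s,[.4952,.0749,.06]))
cv2.imwrite("pics/mab.png",np.hstack([cv2.resize(cv2.imread("pics/ma.png"),(300,300)),cv2.resize(m,(300,300))[...,None].repeat(3,2)]))
E
```

```text
disc ((0.5008574724197388, 0.06910929828882217), (0.11682386696338654, 0.12687642872333527), 116.32621002197266) [284.58333333 221.58333333] [318.75       241.08333333]
[285.58333333 264.75      ] [309.41666667 273.91666667]
fl ((0.4241238832473755, 0.16810540854930878), (0.043500058352947235, 0.17079409956932068), 140.61456298828125)
expect px disc [304.40375071 230.89951662] fl@top est [300.16747233 249.50042668]
```

View pics/mab.png

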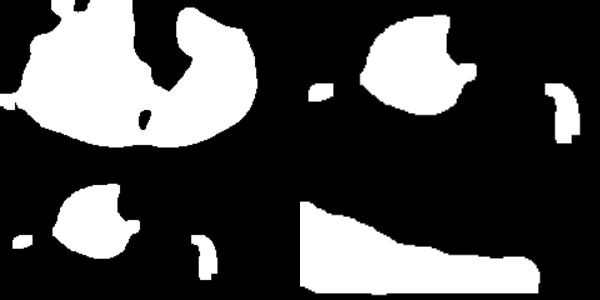

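{"op": "apply_moves", "data": {
  "plan": [
    {"tx": 0, "ty": 0.8, "tz": -0.2, "twist": 0, "gripper": 0.2},
    {"tx": 0.8, "ty": 0.6, "tz": -0.2, "twist": 0, "gripper": 0.2},
    {"tx": 1.0, "ty": 0, "tz": 0, "twist": 0, "gripper": 0.2},
    {"tx": 0.6, "ty": 0, "tz": 0, "twist": 0, "gripper": 0.2},
    {"tx": 0, "ty": 0, "tz": 0, "twist": 0, "gripper": 0.2},
    {"tx": 0, "ty": 0, "tz": 0, "twist": 0, "gripper": 0.2}
  ]
}}

```text
time_s: 7.38
position: [0.4946, 0.0737, 0.1499]
orientation: [-2.811, 1.568, -3.049]
ft_force: [0.2, -0.3, -3.9]
grip_width: 0.0234
```

```bash
python3 st.py 0.4946 0.0743 0.136
```

```text
t 7.38 p [0.4946 0.0737 0.1499] q [ 0.041 -0.121  2.076 -0.     1.189  0.279] f [ 0.24 -0.26 -3.9 ] tq [ 0.007  0.    -0.028] w 0.0234
toolz yaw -0.238 tilt [-0.0024 -0.0002]
need tool cm [ 1.39  0.06 -0.01]
```

{"op": "apply_moves", "data": {
  "plan": [
    {"tx": 0.5, "ty": 0.03, "tz": 0, "twist": 0, "gripper": 0.2},
    {"tx": 0.4, "ty": 0, "tz": 0, "twist": 0, "gripper": 0.2},
    {"tx": 0.3, "ty": 0, "tz": 0, "twist": 0, "gripper": 0.2},
    {"tx": 0, "ty": 0, "tz": 0, "twist": 0, "gripper": 0.2},
    {"tx": 0, "ty": 0, "tz": 0, "twist": 0, "gripper": 0.2}
  ]
}}

```text
time_s: 7.8
position: [0.4952, 0.0741, 0.1389]
orientation: [-2.79, 1.57, -3.028]
ft_force: [0.1, 0.3, -3.6]
grip_width: 0.0228
```

```bash
python3 st.py 0.4946 0.0743 0.13
```

```text
t 7.8 p [0.4952 0.0741 0.1389] q [ 0.041 -0.108  2.084 -0.     1.166  0.279] f [ 0.13  0.3  -3.62] tq [-0.045 -0.01  -0.019] w 0.0228
toolz yaw -0.2381 tilt [-0.0005 -0.0001]
need tool cm [ 0.89  0.   -0.07]
```

No contact 3 mm below the nose, so the bore is over the pin.

{"op": "apply_moves", "data": {
  "plan": [
    {"tx": 0.3, "ty": 0, "tz": 0, "twist": 0, "gripper": 0.2},
    {"tx": 0.2, "ty": 0, "tz": 0, "twist": 0, "gripper": 0.2},
    {"tx": 0.2, "ty": 0, "tz": 0, "twist": 0, "gripper": 0.2},
    {"tx": 0, "ty": 0, "tz": 0, "twist": 0, "gripper": 0.2},
    {"tx": 0, "ty": 0, "tz": 0, "twist": 0, "gripper": 0.2}
  ]
}}

```text
time_s: 8.22
position: [0.4946, 0.0743, 0.1315]
orientation: [-3.032, 1.569, 3.013]
ft_force: [-1.6, 2.8, -2.4]
grip_width: 0.0231
```

```bash
python3 st.py 0.4946 0.0743 0.1255
```

```text
t 8.22 p [0.4946 0.0743 0.1315] q [ 0.042 -0.099  2.09   0.     1.153  0.279] f [-1.57  2.81 -2.43] tq [ 0.395  0.609 -0.024] w 0.0231
toolz yaw -0.2379 tilt [-0.002   0.0003]
need tool cm [ 0.6 -0.  -0. ]
```

{"op": "apply_moves", "data": {
  "plan": [
    {"tx": 0, "ty": 0.08, "tz": -0.1, "twist": 0, "gripper": 0.2},
    {"tx": 0, "ty": 0, "tz": 0, "twist": 0, "gripper": 0.2},
    {"tx": 0, "ty": 0, "tz": 0, "twist": 0, "gripper": 0.2}
  ]
}}

```text
time_s: 8.47
position: [0.4946, 0.0751, 0.132]
orientation: [-0.627, 1.57, -0.865]
ft_force: [-1.2, 0.7, -3.5]
grip_width: 0.0226
```

```bash
python3 st.py 0.4946 0.0743 0.1255
```

```text
t 8.47 p [0.4946 0.0751 0.132 ] q [ 0.043 -0.101  2.09  -0.     1.152  0.281] f [-1.18  0.73 -3.48] tq [0.173 0.185 0.003] w 0.0226
toolz yaw -0.2379 tilt [ 0.0003 -0.0003]
need tool cm [ 0.65 -0.08  0.02]
```

{"op": "apply_moves", "data": {
  "plan": [
    {"tx": 0, "ty": 0.02, "tz": -0.07, "twist": 0, "gripper": 0.2},
    {"tx": 0.2, "ty": 0, "tz": 0, "twist": 0, "gripper": 0.2},
    {"tx": 0.2, "ty": 0, "tz": 0, "twist": 0, "gripper": 0.2},
    {"tx": 0.15, "ty": 0, "tz": 0, "twist": 0, "gripper": 0.2},
    {"tx": 0, "ty": 0, "tz": 0, "twist": 0, "gripper": 0.2},
    {"tx": 0, "ty": 0, "tz": 0, "twist": 0, "gripper": 0.2}
  ]
}}

```text
time_s: 8.97
position: [0.494, 0.0754, 0.1265]
orientation: [-1.657, 1.571, -1.895]
ft_force: [-0.1, -0.6, -4.0]
grip_width: 0.0231
```

```bash
python3 st.py 0.4942 0.0753 0.1255
```

```text
t 8.97 p [0.494  0.0754 0.1265] q [ 0.044 -0.095  2.095 -0.     1.142  0.282] f [-0.06 -0.61 -4.01] tq [-0.043 -0.059  0.03 ] w 0.0231
toolz yaw -0.238 tilt [-0.     -0.0001]
need tool cm [ 0.1  -0.01  0.02]
```

{"op": "apply_moves", "data": {
  "plan": [
    {"tx": 0.12, "ty": 0, "tz": 0, "twist": 0, "gripper": 0.2},
    {"tx": 0, "ty": 0, "tz": 0, "twist": 0, "gripper": 0.2},
    {"tx": 0, "ty": 0, "tz": 0, "twist": 0, "gripper": 0.2}
  ]
}}

```text
time_s: 9.22
position: [0.494, 0.0755, 0.1254]
orientation: [-0.988, 1.571, -1.226]
ft_force: [0.9, -0.5, -2.8]
grip_width: 0.0227
```

```bash
python3 st.py 0.4942 0.0753 0.1255
```

```text
t 9.22 p [0.494  0.0755 0.1254] q [ 0.044 -0.094  2.096 -0.     1.14   0.282] f [ 0.9  -0.5  -2.83] tq [-0.016  0.021  0.064] w 0.0227
toolz yaw -0.238 tilt [ 0. -0.]
need tool cm [-0.01 -0.02  0.03]
```

{"op": "apply_moves", "data": {
  "plan": [
    {"tx": 0, "ty": 0, "tz": 0, "twist": 0, "gripper": 0.35},
    {"tx": 0, "ty": 0, "tz": 0, "twist": 0, "gripper": 0.35},
    {"tx": 0, "ty": 0, "tz": 0, "twist": 0, "gripper": 0.35},
    {"tx": 0, "ty": 0, "tz": 0, "twist": 0, "gripper": 0.35}
  ],
  "grip_force": 20
}}

```text
time_s: 9.55
position: [0.4945, 0.0756, 0.1262]
orientation: [0.3, 1.569, 0.062]
ft_force: [0.8, 0.1, -0.1]
grip_width: 0.0299
```

```bash
cat > look.py <<'E'
import sys,cv2,pickle
from h import *
from cell import bot
n=sys.argv[1]
c=bot.capture("scene"); pickle.dump(c,open(f"s_{n}.pkl","wb"));im=c["image"]
cv2.imwrite(f"pics/s_{n}.png",cv2.resize(im[215:275,265:345],None,fx=8,fy=8,interpolation=cv2.INTER_CUBIC))
for z in(.065,.060): print(z,"disc rim near px", [proj(c,[.494+.053*np.cos(a),.0754+.053*np.sin(a),z+.008]).round(1).tolist() for a in (2.64,)],"centre",proj(c,[.494,.0754,z+.018]).round(1))
E
python3 st.py; python3 look.py a
```

```text
t 9.55 p [0.4945 0.0756 0.1262] q [ 0.044 -0.094  2.095  0.     1.14   0.282] f [ 0.82  0.13 -0.06] tq [-0.011 -0.035 -0.008] w 0.0299
toolz yaw -0.238 tilt [0.0014 0.0001]
0.065 disc rim near px [[299.6, 256.1]] centre [300.2 244.3]
0.06 disc rim near px [[299.6, 257.3]] centre [300.2 245.5]
```

View pics/s_a.png

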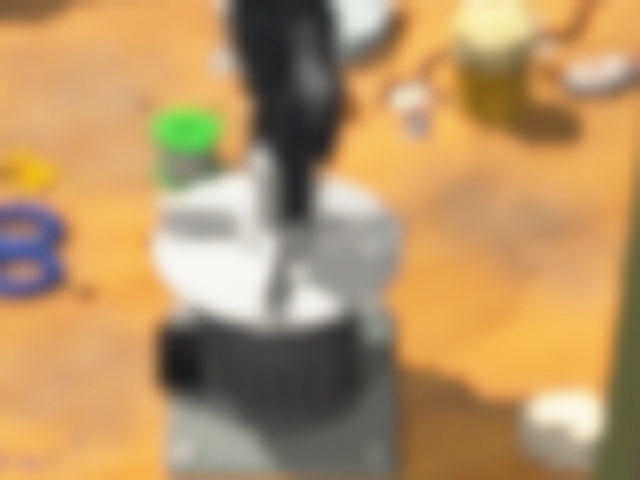

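```bash
cat > edge.py <<'E'
import sys,cv2,pickle
from h import *
from cell import bot
def edge(im):
    g=cv2.GaussianBlur(cv2.cvtColor(im,cv2.COLOR_BGR2GRAY),(0,0),.6).astype(float)
    r=[]
    for u in range(290,309):
        col=g[244:264,u]; d=np.diff(col); k=int(np.argmin(d[4:18]))+4
        hi=col[max(k-3,0):k].max(); lo=col[k+1:k+4].min(); mid=130
        j=[i for i in range(k-3,k+4) if i+1<20 and col[i]>=mid>col[i+1]]
        if j: r.append(244+j[0]+(col[j[0]]-mid)/(col[j[0]]-col[j[0]+1]))
    return np.median(r),len(r)
if __name__=="__main__":
    c=bot.capture("scene"); pickle.dump(c,open(f"s_{sys.argv[1]}.pkl","wb"))
    o=bot.get_obs()
    print("edge",edge(c["image"]),"t",round(o["time_s"],2),"p",np.round(o["position"],4),"q6",round(o["joint_positions"][5],3),"f",np.round(o["ft_force"],1),"tq",np.round(o["wrist_torque"],3),"w",round(o["grip_width"],4))
E
python3 edge.py b; python3 edge.py b2
```

```text
edge (np.float64(255.28846153846155), 19) t 9.65 p [0.4943 0.0755 0.1259] q6 0.282 f [ 0.5  0.1 -0.6] tq [ 0.018 -0.012  0.046] w 0.0299
edge (np.float64(255.30769230769232), 19) t 9.7 p [0.4942 0.0755 0.1257] q6 0.282 f [ 0.8  0.1 -0.3] tq [ 0.014 -0.001 -0.043] w 0.0301
```

{"op": "apply_moves", "data": {
  "plan": [
    {"tx": 0, "ty": 0, "tz": 0, "twist": 0, "gripper": 0.2},
    {"tx": 0, "ty": 0, "tz": 0, "twist": 0, "gripper": 0.2},
    {"tx": 0, "ty": 0, "tz": 0, "twist": 0.1, "gripper": 0.2},
    {"tx": 0, "ty": 0, "tz": 0, "twist": 0, "gripper": 0.2}
  ]
}}

```text
time_s: 10.03
position: [0.4943, 0.0755, 0.1257]
orientation: [0.331, 1.57, -0.008]
ft_force: [-0.1, 0.0, 1.4]
grip_width: 0.0233
```

```bash
python3 edge.py c
```

```text
edge (np.float64(255.21052631578948), 19) t 10.08 p [0.4942 0.0755 0.1257] q6 0.381 f [0.2 0.2 0.6] tq [ 0.037 -0.093  0.03 ] w 0.0229
```

{"op": "apply_moves", "data": {
  "plan": [
    {"tx": 0, "ty": 0, "tz": 0, "twist": 0, "gripper": 0.34},
    {"tx": 0, "ty": 0, "tz": 0, "twist": 0, "gripper": 0.34},
    {"tx": 0, "ty": 0, "tz": 0, "twist": 0, "gripper": 0.2},
    {"tx": 0, "ty": 0, "tz": 0, "twist": 0, "gripper": 0.2},
    {"tx": 0, "ty": 0, "tz": 0, "twist": 0.1, "gripper": 0.2},
    {"tx": 0, "ty": 0, "tz": 0, "twist": 0, "gripper": 0.34},
    {"tx": 0, "ty": 0, "tz": 0, "twist": 0, "gripper": 0.34}
  ]
}}

```text
time_s: 10.67
position: [0.4938, 0.0756, 0.1252]
orientation: [-2.729, 1.57, 3.119]
ft_force: [-0.3, -1.4, -0.0]
grip_width: 0.0292
```

```bash
python3 edge.py d
```

```text
edge (np.float64(256.27659574468083), 19) t 10.72 p [0.4938 0.0755 0.1253] q6 0.48 f [ 1.  -0.6  0.6] tq [ 0.021  0.01  -0.031] w 0.0289
```

{"op": "apply_moves", "data": {
  "plan": [
    {"tx": 0, "ty": 0, "tz": 0, "twist": 0, "gripper": 0.2},
    {"tx": 0, "ty": 0, "tz": 0, "twist": 0, "gripper": 0.2},
    {"tx": 0, "ty": 0, "tz": 0, "twist": 0.1, "gripper": 0.2},
    {"tx": 0, "ty": 0, "tz": 0, "twist": 0, "gripper": 0.34},
    {"tx": 0, "ty": 0, "tz": 0, "twist": 0, "gripper": 0.34}
  ]
}}

```text
time_s: 11.13
position: [0.494, 0.0755, 0.1255]
orientation: [0.376, 1.571, -0.16]
ft_force: [0.1, -0.7, -0.6]
grip_width: 0.029
```

```bash
python3 edge.py e
```

```text
edge (np.float64(256.18), 19) t 11.18 p [0.494  0.0755 0.1255] q6 0.58 f [ 0.4 -0.4 -0.1] tq [-0.001 -0.004 -0.021] w 0.0292
```

The rim edge has dropped from 255.2 to 256.2 px, about 4–5 mm, so the impeller fell after 0.2 rad of clockwise turn. No more clockwise turning. I'll rotate the empty hand clear of the knob and prepare the counterclockwise drive.

{"op": "apply_moves", "data": {
  "plan": [
    {"tx": 0, "ty": 0, "tz": 0, "twist": 0, "gripper": 0.5},
    {"tx": 0.2, "ty": 0, "tz": 0, "twist": 0, "gripper": 0.5},
    {"tx": 0.2, "ty": 0, "tz": 0, "twist": 0.12, "gripper": 0.5},
    {"tx": 0, "ty": 0, "tz": 0, "twist": 0.12, "gripper": 0.5},
    {"tx": 0, "ty": 0, "tz": 0, "twist": 0.12, "gripper": 0.5},
    {"tx": 0, "ty": 0, "tz": 0, "twist": 0.12, "gripper": 0.5},
    {"tx": 0, "ty": 0, "tz": 0, "twist": 0.12, "gripper": 0.5},
    {"tx": 0, "ty": 0, "tz": 0, "twist": 0.12, "gripper": 0.5},
    {"tx": 0, "ty": 0, "tz": 0, "twist": 0.12, "gripper": 0.5},
    {"tx": 0, "ty": 0, "tz": 0, "twist": 0.12, "gripper": 0.5}
  ]
}}

```text
time_s: 12.02
position: [0.4939, 0.0755, 0.1213]
orientation: [-1.398, 1.571, -2.901]
ft_force: [-0.2, -0.2, 0.6]
grip_width: 0.0427
```

```bash
python3 look.py f;python3 edge.py f2; python3 st.py
```

```text
0.065 disc rim near px [[299.6, 256.1]] centre [300.2 244.3]
0.06 disc rim near px [[299.6, 257.3]] centre [300.2 245.5]
edge (np.float64(255.6851851851852), 19) t 12.12 p [0.4939 0.0755 0.1213] q6 1.541 f [-0.  -0.8 -0.5] tq [ 0.015  0.003 -0.04 ] w 0.0428
t 12.12 p [0.4939 0.0755 0.1213] q [ 0.044 -0.089  2.099 -0.     1.132  1.541] f [-0.01 -0.77 -0.54] tq [ 0.015  0.003 -0.04 ] w 0.0428
toolz yaw -1.4971 tilt [-0.0001 -0.    ]
```

View pics/s_f.png

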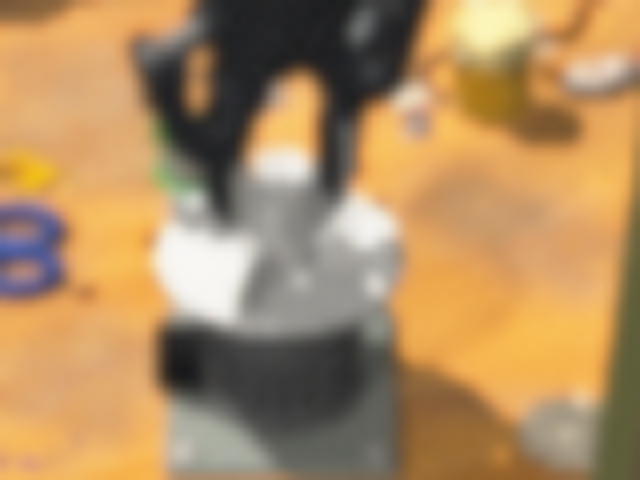

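```bash
python3 - <<'E'
from h import *
L=[]
for n in "acdef":
    c=pickle.load(open(f"s_{n}.pkl","rb")); L.append(cv2.resize(c["image"][230:266,280:322],None,fx=6,fy=6,interpolation=cv2.INTER_CUBIC))
L.append(L[-1]*0)
cv2.imwrite("pics/cmp.png",np.vstack([np.hstack(L[:3]),np.hstack(L[3:])]))
for z in(.065,.06): print(z,[proj(c,[.494,.0754,z+.064]).round(2),proj(c,[.494+.012*.875,.0754-.012*.48,z+.064]).round(2)])
# left/right extreme rim rows
E
```

```text
0.065 [array([300.31, 233.23]), array([300.44, 231.18])]
0.06 [array([300.3 , 234.45]), array([300.43, 232.39])]
```

View pics/cmp.png

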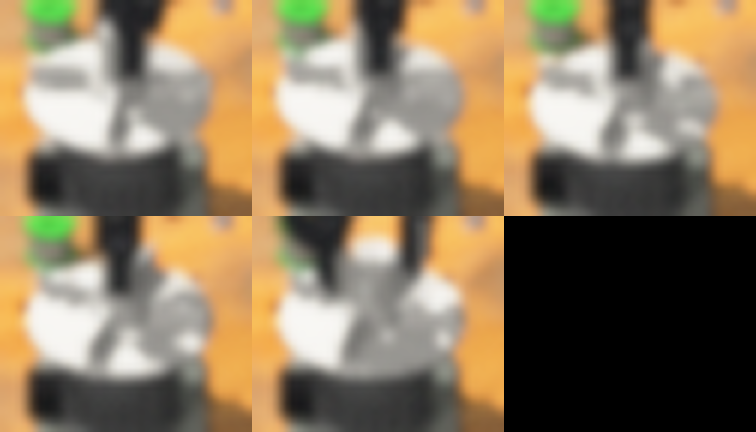

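```bash
python3 - <<'E'
from h import *
for n in ["a","b","b2","c","d","e","f","f2"]:
    c=pickle.load(open(f"s_{n}.pkl","rb"))
    g=cv2.GaussianBlur(cv2.cvtColor(c["image"],cv2.COLOR_BGR2GRAY),(0,0),.6).astype(float)
    out=[]
    for u in range(288,294):
        col=g[246:262,u]; j=[i for i in range(15) if col[i]>=150>col[i+1]]
        out.append(round(246+j[0]+(col[j[0]]-150)/(col[j[0]]-col[j[0]+1]),2) if j else None)
    print(n,out)
E
```

```text
a [np.float64(254.02), np.float64(253.76), np.float64(253.78), np.float64(254.02), np.float64(254.34), np.float64(254.6)]
b [np.float64(254.02), np.float64(253.76), np.float64(253.78), np.float64(254.02), np.float64(254.33), np.float64(254.59)]
b2 [np.float64(254.02), np.float64(253.77), np.float64(253.78), np.float64(254.02), np.float64(254.33), np.float64(254.59)]
c [np.float64(254.02), np.float64(253.75), np.float64(253.76), np.float64(254.02), np.float64(254.33), np.float64(254.56)]
d [np.float64(254.31), np.float64(254.4), np.float64(254.62), np.float64(254.94), np.float64(255.31), np.float64(255.64)]
e [np.float64(254.4), np.float64(254.54), np.float64(254.74), np.float64(255.0), np.float64(255.3), np.float64(255.46)]
f [np.float64(254.41), np.float64(254.54), np.float64(254.74), np.float64(255.0), np.float64(255.31), np.float64(255.47)]
f2 [np.float64(254.4), np.float64(254.55), np.float64(254.74), np.float64(255.02), np.float64(255.31), np.float64(255.48)]
```

The same lit rim columns read about 1.0 px lower in d, e and f than in a–c, so the drop is confirmed; the 255.7 reading was only a shadow. Next I wind the empty hand to the cw end and grip.

{"op": "apply_moves", "data": {
  "plan": [
    {"tx": 0, "ty": 0, "tz": 0, "twist": 0.12, "gripper": 0.5},
    {"tx": 0, "ty": 0, "tz": 0, "twist": 0.12, "gripper": 0.5},
    {"tx": 0, "ty": 0, "tz": 0, "twist": 0.12, "gripper": 0.5},
    {"tx": 0, "ty": 0, "tz": 0, "twist": 0.12, "gripper": 0.5},
    {"tx": 0, "ty": 0, "tz": 0, "twist": 0.12, "gripper": 0.5},
    {"tx": 0, "ty": 0, "tz": 0, "twist": 0.12, "gripper": 0.5},
    {"tx": 0, "ty": 0, "tz": 0, "twist": 0.12, "gripper": 0.5},
    {"tx": 0, "ty": 0, "tz": 0, "twist": 0.12, "gripper": 0.5},
    {"tx": 0, "ty": 0, "tz": 0, "twist": 0.12, "gripper": 0.5},
    {"tx": 0, "ty": 0, "tz": 0, "twist": 0, "gripper": 0.5}
  ]
}}

```text
time_s: 12.95
position: [0.4939, 0.0755, 0.1213]
orientation: [-0.157, 1.571, -2.734]
ft_force: [-0.3, 0.9, 0.4]
grip_width: 0.0422
```

{"op": "apply_moves", "data": {
  "plan": [
    {"tx": 0, "ty": 0, "tz": 0, "twist": 0, "gripper": 0.2},
    {"tx": 0, "ty": 0, "tz": 0, "twist": 0, "gripper": 0.2},
    {"tx": 0, "ty": 0, "tz": 0, "twist": 0, "gripper": 0.2},
    {"tx": 0, "ty": 0, "tz": 0, "twist": 0, "gripper": 0.2},
    {"tx": 0, "ty": 0, "tz": 0, "twist": -0.02, "gripper": 0.2},
    {"tx": 0, "ty": 0, "tz": 0, "twist": -0.04, "gripper": 0.2},
    {"tx": 0, "ty": 0, "tz": 0, "twist": -0.07, "gripper": 0.2},
    {"tx": 0, "ty": 0, "tz": 0, "twist": -0.1, "gripper": 0.2}
  ],
  "grip_force": 20
}}

```text
time_s: 13.62
position: [0.4941, 0.0756, 0.1215]
orientation: [2.552, 1.57, 0.21]
ft_force: [0.8, -0.6, 0.5]
grip_width: 0.0231
```

```bash
python3 st.py; python3 edge.py g
```

```text
t 13.62 p [0.4941 0.0756 0.1215] q [ 0.044 -0.089  2.098  0.     1.132  2.387] f [ 0.84 -0.63  0.47] tq [0.031 0.021 0.006] w 0.0231
toolz yaw -2.3424 tilt [0.0003 0.0001]
edge (np.float64(256.27777777777777), 19) t 13.67 p [0.4941 0.0755 0.1215] q6 2.383 f [ 0.1 -0.2 -0.9] tq [ 0.073 -0.04   0.035] w 0.0237
```

{"op": "apply_moves", "data": {
  "plan": [
    {"tx": 0, "ty": 0, "tz": 0, "twist": -0.08, "gripper": 0.2},
    {"tx": 0, "ty": 0, "tz": 0, "twist": -0.12, "gripper": 0.2},
    {"tx": 0, "ty": 0, "tz": 0, "twist": -0.12, "gripper": 0.2},
    {"tx": 0, "ty": 0, "tz": 0, "twist": -0.12, "gripper": 0.2},
    {"tx": 0, "ty": 0, "tz": 0, "twist": -0.12, "gripper": 0.2},
    {"tx": 0, "ty": 0, "tz": 0, "twist": -0.12, "gripper": 0.2},
    {"tx": 0, "ty": 0, "tz": 0, "twist": -0.12, "gripper": 0.2},
    {"tx": 0, "ty": 0, "tz": 0, "twist": -0.12, "gripper": 0.2},
    {"tx": 0, "ty": 0, "tz": 0, "twist": -0.12, "gripper": 0.2},
    {"tx": 0, "ty": 0, "tz": 0, "twist": -0.12, "gripper": 0.2}
  ]
}}

```text
time_s: 14.5
position: [0.4942, 0.0757, 0.1215]
orientation: [1.806, 1.57, 0.623]
ft_force: [1.4, 0.6, 0.5]
grip_width: 0.0229
```

{"op": "apply_moves", "data": {
  "plan": [
    {"tx": 0, "ty": 0, "tz": 0, "twist": -0.12, "gripper": 0.2},
    {"tx": 0, "ty": 0, "tz": 0, "twist": -0.12, "gripper": 0.2},
    {"tx": 0, "ty": 0, "tz": 0, "twist": -0.12, "gripper": 0.2},
    {"tx": 0, "ty": 0, "tz": 0, "twist": -0.12, "gripper": 0.2},
    {"tx": 0, "ty": 0, "tz": 0, "twist": -0.12, "gripper": 0.2},
    {"tx": 0, "ty": 0, "tz": 0, "twist": -0.12, "gripper": 0.2},
    {"tx": 0, "ty": 0, "tz": 0, "twist": -0.12, "gripper": 0.2},
    {"tx": 0, "ty": 0, "tz": 0, "twist": -0.12, "gripper": 0.2},
    {"tx": 0, "ty": 0, "tz": 0, "twist": -0.12, "gripper": 0.2},
    {"tx": 0, "ty": 0, "tz": 0, "twist": -0.12, "gripper": 0.2}
  ]
}}

```text
time_s: 15.33
position: [0.4941, 0.0759, 0.1215]
orientation: [1.067, 1.57, 1.084]
ft_force: [0.7, 1.3, 0.9]
grip_width: 0.0233
```

```bash
python3 st.py
```

```text
t 15.33 p [0.4941 0.0759 0.1215] q [ 4.500e-02 -8.900e-02  2.098e+00  1.000e-03  1.132e+00  2.700e-02] f [0.66 1.34 0.87] tq [ 0.274 -0.062 -0.021] w 0.0233
toolz yaw 0.0172 tilt [0.0005 0.0009]
```

{"op": "apply_moves", "data": {
  "plan": [
    {"tx": 0, "ty": 0, "tz": 0, "twist": -0.12, "gripper": 0.2},
    {"tx": 0, "ty": 0, "tz": 0, "twist": -0.12, "gripper": 0.2},
    {"tx": 0, "ty": 0, "tz": 0, "twist": -0.12, "gripper": 0.2},
    {"tx": 0, "ty": 0, "tz": 0, "twist": -0.12, "gripper": 0.2},
    {"tx": 0, "ty": 0, "tz": 0, "twist": -0.12, "gripper": 0.2},
    {"tx": 0, "ty": 0, "tz": 0, "twist": -0.12, "gripper": 0.2},
    {"tx": 0, "ty": 0, "tz": 0, "twist": -0.12, "gripper": 0.2},
    {"tx": 0, "ty": 0, "tz": 0, "twist": -0.12, "gripper": 0.2},
    {"tx": 0, "ty": 0, "tz": 0, "twist": -0.12, "gripper": 0.2},
    {"tx": 0, "ty": 0, "tz": 0, "twist": -0.12, "gripper": 0.2}
  ]
}}

```text
time_s: 16.17
position: [0.4939, 0.0759, 0.1215]
orientation: [0.531, 1.57, 1.748]
ft_force: [-1.2, 1.9, 1.0]
grip_width: 0.0233
```

{"op": "apply_moves", "data": {
  "plan": [
    {"tx": 0, "ty": 0, "tz": 0, "twist": -0.124, "gripper": 0.2},
    {"tx": 0, "ty": 0, "tz": 0, "twist": -0.124, "gripper": 0.2},
    {"tx": 0, "ty": 0, "tz": 0, "twist": -0.124, "gripper": 0.2},
    {"tx": 0, "ty": 0, "tz": 0, "twist": -0.124, "gripper": 0.2},
    {"tx": 0, "ty": 0, "tz": 0, "twist": -0.124, "gripper": 0.2},
    {"tx": 0, "ty": 0, "tz": 0, "twist": -0.124, "gripper": 1},
    {"tx": 0, "ty": 0, "tz": 0, "twist": -0.124, "gripper": 1},
    {"tx": 0, "ty": 0, "tz": 0, "twist": -0.124, "gripper": 1},
    {"tx": 0, "ty": 0, "tz": 0, "twist": -0.1, "gripper": 1},
    {"tx": -0.5, "ty": 0, "tz": 0, "twist": -0.05, "gripper": 1}
  ]
}}

```text
time_s: 17.0
position: [0.4932, 0.0755, 0.1254]
orientation: [0.864, 1.569, -3.061]
ft_force: [0.2, -0.1, -0.5]
grip_width: 0.0818
```

```bash
python3 st.py; python3 edge.py h0; python3 edge.py h1;python3 edge.py h2;python3 edge.py h3;python3 edge.py h4;python3 edge.py h5
```

```text
t 17.0 p [0.4932 0.0755 0.1254] q [ 0.044 -0.095  2.096 -0.     1.142 -2.313] f [ 0.24 -0.14 -0.51] tq [-0.01  -0.016  0.038] w 0.0818
toolz yaw 2.3576 tilt [-0.0022 -0.0002]
edge (np.float64(256.09375), 19) t 17.05 p [0.4941 0.0755 0.127 ] q6 -2.313 f [1.  0.5 1.4] tq [-0.019 -0.039  0.021] w 0.0853
edge (np.float64(256.27272727272725), 19) t 17.1 p [0.4944 0.0755 0.127 ] q6 -2.309 f [-0.7 -0.1  0.2] tq [-0.008 -0.005 -0.017] w 0.0853
edge (np.float64(256.1666666666667), 19) t 17.15 p [0.4942 0.0755 0.1267] q6 -2.308 f [0.3 0.3 1.3] tq [-0.038 -0.003 -0.026] w 0.0853
edge (np.float64(256.2121212121212), 19) t 17.2 p [0.4941 0.0755 0.1265] q6 -2.308 f [ 0.   0.2 -0.1] tq [ 0.001 -0.016  0.053] w 0.085
edge (np.float64(256.25714285714287), 19) t 17.25 p [0.4939 0.0755 0.1263] q6 -2.308 f [-0.5 -0.6  0. ] tq [0.015 0.017 0.004] w 0.0851
edge (np.float64(256.2631578947368), 19) t 17.3 p [0.4939 0.0755 0.1262] q6 -2.309 f [-0.5  0.9 -0.1] tq [ 0.019 -0.019  0.028] w 0.0854
```

```bash
python3 - <<'E'
from h import *
L=[cv2.resize(pickle.load(open(f"s_h{i}.pkl","rb"))["image"][228:266,280:322],None,fx=6,fy=6,interpolation=cv2.INTER_CUBIC) for i in range(6)]
cv2.imwrite("pics/hh.png",np.vstack([np.hstack(L[:3]),np.hstack(L[3:])]))
E
```

```text
(no output)
```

View pics/hh.png

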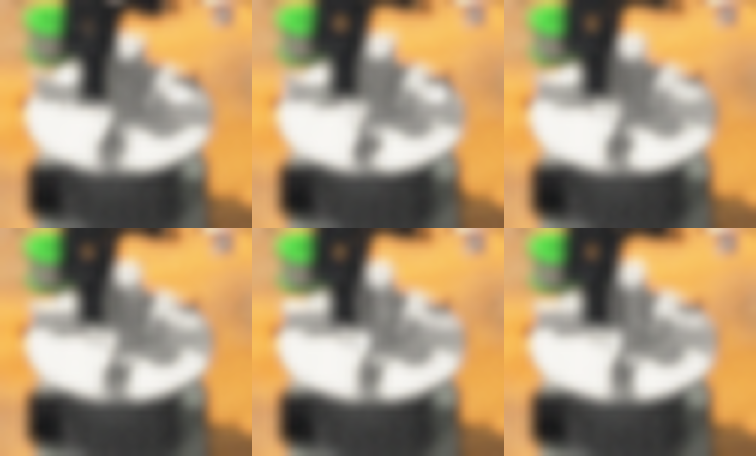

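It stayed at home height and the near vane (about pixel (299,252)) moved on only slowly after release, so that was a weak coast. I'll clear the hand, let it stop, find the vanes, then give a vane a proper push.

{"op": "apply_moves", "data": {
  "plan": [
    {"tx": -2, "ty": 0, "tz": 0, "twist": 0.1, "gripper": 1},
    {"tx": -3, "ty": 0, "tz": 0, "twist": 0.12, "gripper": 0.5},
    {"tx": -3, "ty": 1, "tz": -1, "twist": 0.12, "gripper": 0},
    {"tx": 0, "ty": 2, "tz": -2, "twist": 0.12, "gripper": 0},
    {"tx": 0, "ty": 2.5, "tz": -2.5, "twist": 0.12, "gripper": 0},
    {"tx": 0, "ty": 2.5, "tz": -2.5, "twist": 0.12, "gripper": 0},
    {"tx": 0, "ty": 2, "tz": -2, "twist": 0.12, "gripper": 0},
    {"tx": 0, "ty": 0, "tz": 0, "twist": 0.12, "gripper": 0},
    {"tx": 0, "ty": 0, "tz": 0, "twist": 0.12, "gripper": 0},
    {"tx": 0, "ty": 0, "tz": 0, "twist": 0.12, "gripper": 0}
  ]
}}

```text
time_s: 18.13
position: [0.4275, -0.0483, 0.2063]
orientation: [-1.565, 1.571, -0.399]
ft_force: [-0.2, -0.4, -0.7]
grip_width: 0.0
```

```bash
python3 st.py; cat > both.py <<'E'
import sys
from h import *
from cell import bot
n=sys.argv[1]
s=bot.capture("scene");t=bot.capture("top")
pickle.dump(s,open(f"s_{n}.pkl","wb"));pickle.dump(t,open(f"t_{n}.pkl","wb"))
z=lambda im,x,y,w,h,k:cv2.resize(im[y:y+h,x:x+w],None,fx=k,fy=k,interpolation=cv2.INTER_CUBIC)
cv2.imwrite(f"pics/b_{n}.png",np.hstack([z(s["image"],275,220,50,60,8),z(t["image"],274,215,50,60,8)]))
E
python3 both.py i
```

```text
t 18.13 p [ 0.4275 -0.0483  0.2063] q [-0.237 -0.358  2.169 -0.     1.33  -1.403] f [-0.22 -0.44 -0.71] tq [0.007 0.017 0.031] w 0.0
toolz yaw 1.1656 tilt [ 0.0001 -0.0001]
```

View pics/b_i.png

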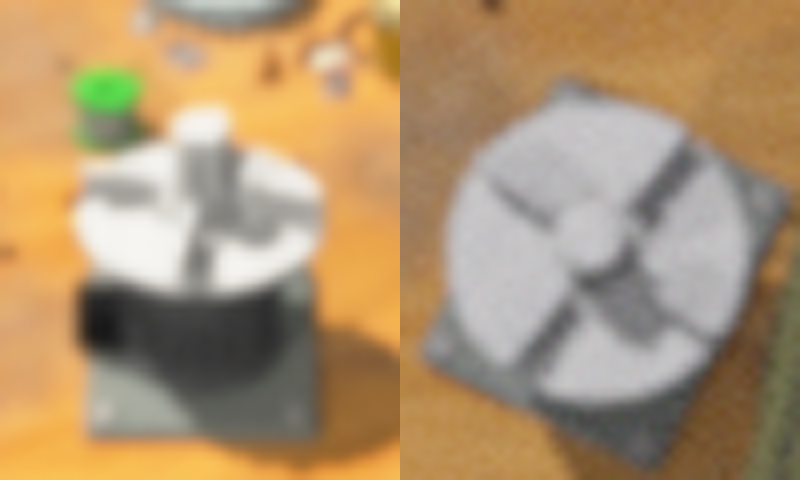

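{"op": "apply_moves", "data": {
  "plan": [
    {"tx": 0, "ty": 0, "tz": 0, "twist": 0.124, "gripper": 0},
    {"tx": 0, "ty": 0, "tz": 0, "twist": 0.124, "gripper": 0},
    {"tx": 0, "ty": 0, "tz": 0, "twist": 0.124, "gripper": 0},
    {"tx": 0, "ty": 0, "tz": 0, "twist": 0.124, "gripper": 0},
    {"tx": 0, "ty": 0, "tz": 0, "twist": 0.124, "gripper": 0},
    {"tx": 0, "ty": 0, "tz": 0, "twist": 0.124, "gripper": 0},
    {"tx": 0, "ty": 0, "tz": 0, "twist": 0.124, "gripper": 0},
    {"tx": 0, "ty": 0, "tz": 0, "twist": 0.124, "gripper": 0},
    {"tx": 0, "ty": 0, "tz": 0, "twist": 0.124, "gripper": 0},
    {"tx": 0, "ty": 0, "tz": 0, "twist": 0.124, "gripper": 0}
  ]
}}

```text
time_s: 19.07
position: [0.4279, -0.0475, 0.2062]
orientation: [2.999, 1.57, 2.931]
ft_force: [-0.7, 0.7, 0.6]
grip_width: -0.0
```

```bash
python3 st.py; python3 both.py j; python3 - <<'E'
from h import *
# vane angles from top view: dark/bright analysis -> rays of clicked ends, and polar profile
t=pickle.load(open("t_j.pkl","rb"));g=cv2.cvtColor(t["image"],cv2.COLOR_BGR2GRAY).astype(np.float32)
c=np.array([.494,.0754])
prof=[]
for a in range(0,360,3):
    v=[]
    for r in np.linspace(.03,.047,8):
        u=proj(t,[c[0]+r*np.cos(np.radians(a)),c[1]+r*np.sin(np.radians(a)),.096]);v.append(cv2.getRectSubPix(g,(1,1),(float(u[0]),float(u[1])))[0,0])
    prof.append(np.mean(v))
prof=np.array(prof);print([(i*3,int(p)) for i,p in enumerate(prof)])
E
```

```text
t 19.07 p [ 0.4279 -0.0475  0.2062] q [-0.235 -0.357  2.168 -0.     1.33  -0.167] f [-0.73  0.69  0.56] tq [0.037 0.023 0.001] w -0.0
toolz yaw -0.0688 tilt [-0.0004  0.0001]
[(0, 196), (3, 195), (6, 195), (9, 195), (12, 194), (15, 193), (18, 191), (21, 189), (24, 187), (27, 186), (30, 185), (33, 185), (36, 184), (39, 184), (42, 183), (45, 182), (48, 181), (51, 178), (54, 170), (57, 162), (60, 163), (63, 173), (66, 184), (69, 190), (72, 193), (75, 194), (78, 195), (81, 195), (84, 195), (87, 195), (90, 194), (93, 195), (96, 195), (99, 194), (102, 194), (105, 195), (108, 195), (111, 196), (114, 196), (117, 195), (120, 195), (123, 195), (126, 194), (129, 193), (132, 193), (135, 192), (138, 190), (141, 186), (144, 173), (147, 150), (150, 124), (153, 110), (156, 108), (159, 119), (162, 137), (165, 158), (168, 175), (171, 185), (174, 190), (177, 193), (180, 193), (183, 193), (186, 192), (189, 189), (192, 185), (195, 178), (198, 170), (201, 162), (204, 156), (207, 152), (210, 149), (213, 150), (216, 152), (219, 153), (222, 150), (225, 144), (228, 142), (231, 150), (234, 165), (237, 174), (240, 176), (243, 177), (246, 178), (249, 179), (252, 179), (255, 180), (258, 183), (261, 186), (264, 188), (267, 190), (270, 192), (273, 191), (276, 188), (279, 185), (282, 183), (285, 181), (288, 180), (291, 179), (294, 177), (297, 172), (300, 161), (303, 145), (306, 126), (309, 110), (312, 104), (315, 111), (318, 132), (321, 159), (324, 181), (327, 191), (330, 194), (333, 195), (336, 196), (339, 196), (342, 197), (345, 197), (348, 197), (351, 196), (354, 196), (357, 196)]
```

View pics/b_j.png

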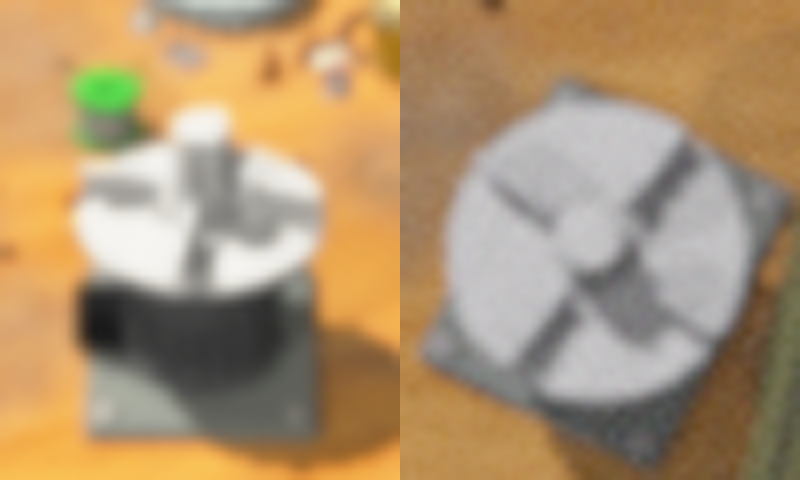

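{"op": "apply_moves", "data": {
  "plan": [
    {"tx": 0, "ty": 0, "tz": 0, "twist": 0.12, "gripper": 0},
    {"tx": 0, "ty": 0, "tz": 0, "twist": 0.12, "gripper": 0},
    {"tx": 0, "ty": 0, "tz": 0, "twist": 0.12, "gripper": 0},
    {"tx": 0, "ty": 0, "tz": 0, "twist": 0.12, "gripper": 0},
    {"tx": 0, "ty": 1.5, "tz": -0.6, "twist": 0.06, "gripper": 0},
    {"tx": 0, "ty": 2.5, "tz": -1.1, "twist": 0, "gripper": 0},
    {"tx": 0, "ty": 2.5, "tz": -1.1, "twist": 0, "gripper": 0},
    {"tx": 0, "ty": 2.5, "tz": -1.1, "twist": 0, "gripper": 0},
    {"tx": 0, "ty": 1.7, "tz": -0.7, "twist": 0, "gripper": 0},
    {"tx": 0, "ty": 0, "tz": 0, "twist": 0, "gripper": 0}
  ]
}}

```text
time_s: 20.0
position: [0.4503, 0.0692, 0.2064]
orientation: [2.234, 1.57, 1.637]
ft_force: [-0.5, 0.3, -0.3]
grip_width: -0.0
```

```bash
python3 st.py .4526 .0682 .135
```

```text
t 20.0 p [0.4503 0.0692 0.2064] q [ 3.400e-02 -2.910e-01  2.119e+00  1.000e-03  1.314e+00  6.310e-01] f [-0.54  0.34 -0.26] tq [ 0.018  0.014 -0.043] w -0.0
toolz yaw -0.5973 tilt [-0.0001  0.0009]
need tool cm [7.14 0.04 0.24]
```

{"op": "apply_moves", "data": {
  "plan": [
    {"tx": 2, "ty": 0, "tz": 0.2, "twist": 0, "gripper": 0},
    {"tx": 2.5, "ty": 0, "tz": 0, "twist": 0, "gripper": 0},
    {"tx": 2, "ty": 0, "tz": 0, "twist": 0, "gripper": 0},
    {"tx": 1, "ty": 0, "tz": 0, "twist": 0, "gripper": 0},
    {"tx": 0.5, "ty": 0, "tz": 0, "twist": 0, "gripper": 0},
    {"tx": 0, "ty": 0, "tz": 0, "twist": 0, "gripper": 0}
  ]
}}

```text
time_s: 20.5
position: [0.4511, 0.0651, 0.1255]
orientation: [-2.44, 1.569, -3.045]
ft_force: [0.2, 0.3, -0.4]
grip_width: -0.0002
```

```bash
python3 st.py .4526 .0682 .11; python3 both.py k
```

```text
t 20.5 p [0.4511 0.0651 0.1255] q [ 0.026 -0.2    2.189 -0.     1.155  0.63 ] f [ 0.22  0.34 -0.44] tq [0.012 0.013 0.025] w -0.0002
toolz yaw -0.6049 tilt [-0.0022 -0.0002]
need tool cm [ 1.55  0.34 -0.05]
```

View pics/b_k.png

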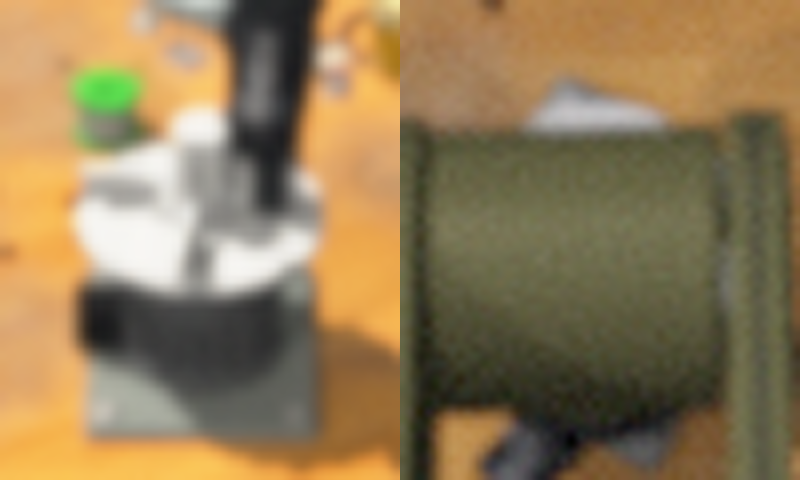

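The closed fingertips, at (309,246) in the scene view, stand between the near vane and the right-hand vane, as planned. I lower them into the gap.

{"op": "apply_moves", "data": {
  "plan": [
    {"tx": 0.7, "ty": 0.3, "tz": 0, "twist": 0, "gripper": 0},
    {"tx": 0.6, "ty": 0, "tz": 0, "twist": 0, "gripper": 0},
    {"tx": 0.2, "ty": 0, "tz": 0, "twist": 0, "gripper": 0},
    {"tx": 0, "ty": 0, "tz": 0, "twist": 0, "gripper": 0},
    {"tx": 0, "ty": 0, "tz": 0, "twist": 0, "gripper": 0}
  ]
}}

```text
time_s: 21.02
position: [0.4533, 0.068, 0.1113]
orientation: [-2.4, 1.57, -3.005]
ft_force: [0.4, 0.4, -0.7]
grip_width: -0.0002
```

```bash
python3 st.py .4526 .0682 .108; python3 edge.py l
```

```text
t 21.02 p [0.4533 0.068  0.1113] q [ 0.032 -0.175  2.194 -0.     1.123  0.638] f [ 0.41  0.37 -0.67] tq [ 0.014 -0.002  0.004] w -0.0002
toolz yaw -0.6058 tilt [-0.0004 -0.0001]
need tool cm [ 0.33 -0.02 -0.07]
edge (np.float64(256.24242424242425), 19) t 21.07 p [0.4535 0.068  0.1115] q6 0.638 f [-0.5 -0.1 -0.3] tq [ 0.004 -0.028  0.027] w -0.0001
```

{"op": "apply_moves", "data": {
  "plan": [
    {"tx": 0.2, "ty": 0, "tz": 0, "twist": 0, "gripper": 0},
    {"tx": 0, "ty": 0, "tz": 0.4, "twist": 0, "gripper": 0},
    {"tx": 0, "ty": 0, "tz": 0.8, "twist": 0, "gripper": 0},
    {"tx": 0, "ty": 0, "tz": 1.2, "twist": 0, "gripper": 0},
    {"tx": 0, "ty": 0, "tz": 1.6, "twist": 0, "gripper": 0},
    {"tx": 0, "ty": 0, "tz": 1.8, "twist": 0, "gripper": 0},
    {"tx": 0, "ty": 0, "tz": 2, "twist": 0, "gripper": 0},
    {"tx": 0, "ty": 0, "tz": 2.2, "twist": 0, "gripper": 0},
    {"tx": 0, "ty": 0, "tz": 1.5, "twist": 0, "gripper": 0},
    {"tx": -0.5, "ty": 0, "tz": 0.5, "twist": 0, "gripper": 0}
  ]
}}

```text
time_s: 21.9
position: [0.5539, -0.0023, 0.1139]
orientation: [-1.758, 1.57, -2.366]
ft_force: [-0.5, 0.2, -0.3]
grip_width: 0.0001
```

```bash
python3 st.py; for i in 0 1 2 3 4 5 6 7; do python3 edge.py m$i|cut -c1-60; done; python3 - <<'E'
from h import *
L=[cv2.resize(pickle.load(open(f"s_m{i}.pkl","rb"))["image"][228:266,280:322],None,fx=4.5,fy=4.5,interpolation=cv2.INTER_CUBIC) for i in range(8)]
cv2.imwrite("pics/mm.png",np.vstack([np.hstack(L[:4]),np.hstack(L[4:])]))
E
```

```text
t 21.9 p [ 0.5539 -0.0023  0.1139] q [-0.101  0.043  1.983 -0.     1.116  0.507] f [-0.45  0.23 -0.27] tq [0.018 0.002 0.034] w 0.0001
toolz yaw -0.6077 tilt [-0.0004 -0.0004]
edge (np.float64(256.5263157894737), 19) t 21.95 p [ 0.5545 
edge (np.float64(256.51724137931035), 19) t 22.0 p [ 0.5536 
edge (np.float64(256.2894736842105), 19) t 22.05 p [ 0.5527 
edge (np.float64(256.2105263157895), 19) t 22.1 p [ 5.520e-0
edge (np.float64(255.96153846153845), 19) t 22.15 p [ 5.516e
edge (np.float64(256.1875), 19) t 22.2 p [0.5514 0.     0.11
edge (np.float64(256.35714285714283), 19) t 22.25 p [5.514e-
edge (np.float64(256.3636363636364), 19) t 22.3 p [5.514e-01
```

View pics/mm.png

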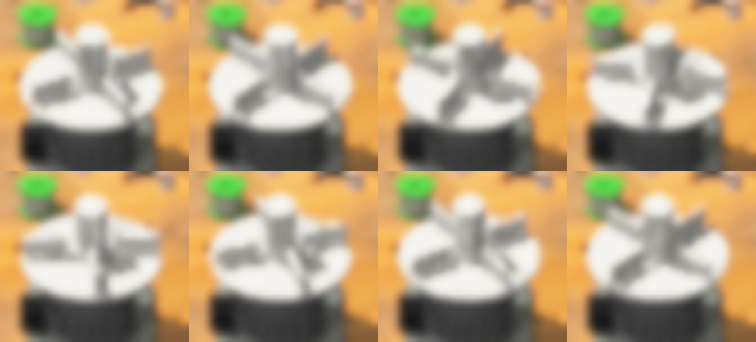

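The impeller is now spinning freely counterclockwise, about 5 rad/s, with the hand at (0.55, 0.00) well clear. I raise the hand and watch it run down.

{"op": "apply_moves", "data": {
  "plan": [
    {"tx": -1, "ty": 0, "tz": 0, "twist": 0, "gripper": 0},
    {"tx": -2.5, "ty": 0, "tz": 0, "twist": 0, "gripper": 0},
    {"tx": -3, "ty": -1.5, "tz": 0, "twist": 0, "gripper": 0},
    {"tx": -2, "ty": -3, "tz": 0, "twist": 0, "gripper": 0},
    {"tx": 0, "ty": -3.5, "tz": 0, "twist": 0, "gripper": 0},
    {"tx": 0, "ty": -3.5, "tz": 0, "twist": 0, "gripper": 0},
    {"tx": 0, "ty": -3.5, "tz": 0, "twist": 0, "gripper": 0},
    {"tx": 0, "ty": -2, "tz": 0, "twist": 0, "gripper": 0},
    {"tx": 0, "ty": 0, "tz": 0, "twist": 0, "gripper": 0},
    {"tx": 0, "ty": 0, "tz": 0, "twist": 0, "gripper": 0}
  ]
}}

```text
time_s: 23.13
position: [0.455, -0.1405, 0.2003]
orientation: [0.511, 1.569, -0.097]
ft_force: [0.6, -0.4, 0.2]
grip_width: -0.0
```

```bash
cat > ang.py <<'E'
from h import *
from cell import bot
t=bot.capture("top");g=cv2.cvtColor(t["image"],cv2.COLOR_BGR2GRAY).astype(np.float32)
c=[.494,.0754];A=[]
for a in range(0,360,2):
    A.append(np.mean([cv2.getRectSubPix(g,(1,1),tuple(map(float,proj(t,[c[0]+r*np.cos(np.radians(a)),c[1]+r*np.sin(np.radians(a)),.088]))))[0,0] for r in np.linspace(.03,.047,6)]))
A=np.array(A)-np.mean(A);z=np.sum(A*np.exp(-1j*4*np.radians(np.arange(0,360,2))))
print("t",round(bot.get_obs()["time_s"],2),"vane phase mod90 deg",round((np.degrees(np.angle(-z))/-4)%90,1),round(abs(z)))
E
python3 st.py; for i in 1 2 3 4 5 6; do python3 ang.py; done
```

```text
t 23.13 p [ 0.455  -0.1405  0.2003] q [-0.412 -0.234  2.084  0.     1.291  0.195] f [ 0.57 -0.38  0.23] tq [-0.023 -0.022 -0.022] w -0.0
toolz yaw -0.608 tilt [ 0.0015 -0.0001]
t 23.18 vane phase mod90 deg 22.6 1525
t 23.23 vane phase mod90 deg 26.6 1596
t 23.28 vane phase mod90 deg 30.1 1591
t 23.33 vane phase mod90 deg 33.9 1635
t 23.38 vane phase mod90 deg 37.0 1649
t 23.43 vane phase mod90 deg 41.6 1673
```

{"op": "apply_moves", "data": {
  "plan": [
    {"tx": 0, "ty": 0, "tz": 0, "twist": 0, "gripper": 0},
    {"tx": 0, "ty": 0, "tz": 0, "twist": 0, "gripper": 0},
    {"tx": 0, "ty": 0, "tz": 0, "twist": 0, "gripper": 0},
    {"tx": 0, "ty": 0, "tz": 0, "twist": 0, "gripper": 0},
    {"tx": 0, "ty": 0, "tz": 0, "twist": 0, "gripper": 0},
    {"tx": 0, "ty": 0, "tz": 0, "twist": 0, "gripper": 0},
    {"tx": 0, "ty": 0, "tz": 0, "twist": 0, "gripper": 0},
    {"tx": 0, "ty": 0, "tz": 0, "twist": 0, "gripper": 0},
    {"tx": 0, "ty": 0, "tz": 0, "twist": 0, "gripper": 0},
    {"tx": 0, "ty": 0, "tz": 0, "twist": 0, "gripper": 0}
  ]
}}

```text
time_s: 24.27
position: [0.4552, -0.1401, 0.1995]
orientation: [0.071, 1.571, -0.535]
ft_force: [-0.2, 0.4, 0.8]
grip_width: 0.0001
```

{"op": "apply_moves", "data": {
  "plan": [
    {"tx": 0, "ty": 0, "tz": 0, "twist": 0, "gripper": 0},
    {"tx": 0, "ty": 0, "tz": 0, "twist": 0, "gripper": 0},
    {"tx": 0, "ty": 0, "tz": 0, "twist": 0, "gripper": 0},
    {"tx": 0, "ty": 0, "tz": 0, "twist": 0, "gripper": 0},
    {"tx": 0, "ty": 0, "tz": 0, "twist": 0, "gripper": 0},
    {"tx": 0, "ty": 0, "tz": 0, "twist": 0, "gripper": 0},
    {"tx": 0, "ty": 0, "tz": 0, "twist": 0, "gripper": 0},
    {"tx": 0, "ty": 0, "tz": 0, "twist": 0, "gripper": 0},
    {"tx": 0, "ty": 0, "tz": 0, "twist": 0, "gripper": 0},
    {"tx": 0, "ty": 0, "tz": 0, "twist": 0, "gripper": 0}
  ]
}}

```text
time_s: 25.1
position: [0.4552, -0.1401, 0.1994]
orientation: [-2.99, 1.571, 2.687]
ft_force: [-0.1, 0.0, 0.1]
grip_width: 0.0001
```

```bash
python3 ang.py; python3 ang.py;python3 ang.py; python3 edge.py n; python3 both.py n
```

```text
t 25.15 vane phase mod90 deg 88.1 988
t 25.2 vane phase mod90 deg 88.1 991
t 25.25 vane phase mod90 deg 88.1 1000
edge (np.float64(256.38461538461536), 19) t 25.3 p [ 0.4552 -0.1401  0.1994] q6 0.195 f [0.4 0.1 1. ] tq [-0.028 -0.002  0.029] w -0.0006
```

View pics/b_n.png

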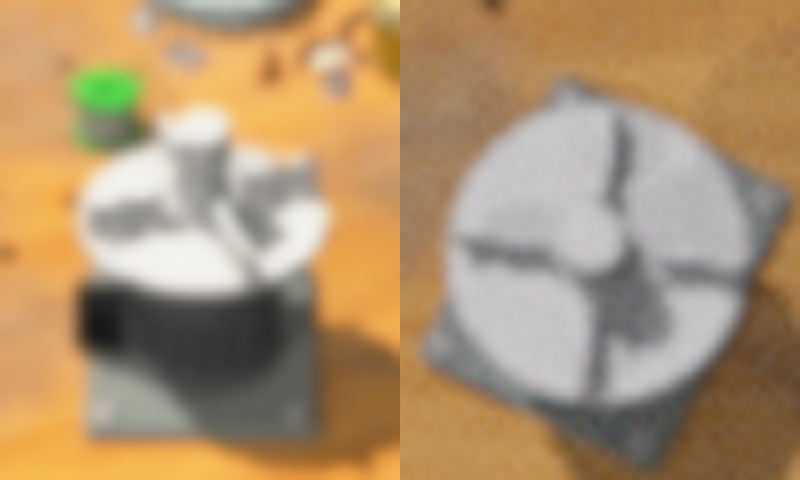

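```bash
python3 - <<'E'
from h import *
a=pickle.load(open("top0.pkl","rb"))["image"];b=pickle.load(open("t_n.pkl","rb"))["image"]
d=cv2.absdiff(a,b).max(2);m=(d>60).astype(np.uint8)*255
n,_,st,_=cv2.connectedComponentsWithStats(m)
print([tuple(x) for x in st[1:] if x[4]>12])
cv2.imwrite("pics/final_top.png",b)
E
```

```text
[(np.int32(338), np.int32(214), np.int32(93), np.int32(108), np.int32(5320)), (np.int32(280), np.int32(229), np.int32(37), np.int32(36), np.int32(743)), (np.int32(318), np.int32(262), np.int32(7), np.int32(5), np.int32(14)), (np.int32(323), np.int32(341), np.int32(41), np.int32(24), np.int32(681)), (np.int32(0), np.int32(367), np.int32(81), np.int32(41), np.int32(855)), (np.int32(309), np.int32(366), np.int32(72), np.int32(63), np.int32(1674)), (np.int32(268), np.int32(389), np.int32(26), np.int32(88), np.int32(1688)), (np.int32(0), np.int32(399), np.int32(5), np.int32(12), np.int32(42)), (np.int32(318), np.int32(400), np.int32(39), np.int32(17), np.int32(257)), (np.int32(303), np.int32(404), np.int32(11), np.int32(20), np.int32(49)), (np.int32(365), np.int32(430), np.int32(16), np.int32(22), np.int32(177)), (np.int32(349), np.int32(436), np.int32(19), np.int32(40), np.int32(245)), (np.int32(181), np.int32(460), np.int32(15), np.int32(12), np.int32(42)), (np.int32(179), np.int32(466), np.int32(11), np.int32(14), np.int32(41)), (np.int32(195), np.int32(470), np.int32(13), np.int32(6), np.int32(22))]
```

View pics/final_top.png

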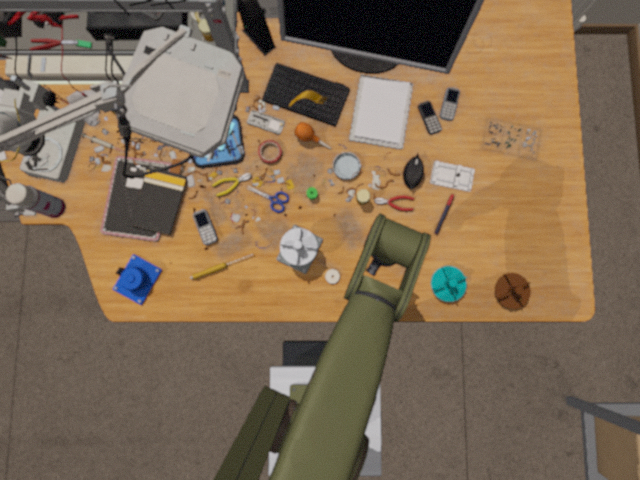

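The final picture shows the impeller home on the drive at (299,247). The bystanders and look-alikes have not moved; the only changes are the arm, the impeller and shadows. Handing in.

```bash
python3 -c "
from cell import bot
print(bot.finish_job())"
```

```text
the job is handed in; nothing more can be done
None
```

The impeller is on the grey drive, fully home and at rest, and the job was handed in at about 25.5 s with the arm clear. No verdict is reported, so this rests on my own checks.

- **Placing and drop:** I centred the aluminium impeller in the gripper and lowered it over the pin. A low-force (20 N) grip turned it clockwise in 0.1 rad steps. It dropped after about 0.2 rad, with the rim about 1.0 px lower in the scene view (1.2 px expected for 5 mm).
- **One extra clockwise step:** I made one more 0.1 rad step before seeing that reading. No stop force showed on the sensor at the end of that step.
- **Counterclockwise drive:** I first turned it about 4.5 rad by the knob, but it coasted only weakly after release. I then pushed a vane. It ran on untouched at about 5 rad/s and stopped by itself roughly 3 s later, well over one turn in all.
- **Last checks:** The vane angle was the same (88.1°) in three successive pictures, and the rim edge was at the home level (256.4 px; 255.2 px on the dogs). The before-and-after top views show nothing else on the bench moved.
- **Readings that disagreed:** One rim reading during the work was off (255.7 px) because of the hand's shadow; the lit part of the rim still read home. Early on, the two cameras differed by 3–8 mm, and contact forces settled the final alignment.

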